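Beads away, then hold the jewellery box locked

TASK

Put the beads away: pick up the steel cup by its upright tab, pour all six beads into the open well of the jewellery box, and stand the empty cup back upright on the table beside the box. Then take the key from its wooden rest, push it fully home in the box's lock, easing it past the sticky pins, and turn it a quarter turn anticlockwise (seen from above) to its stop, so that the brass cover swings over the well. The catch is worn and springs back, so finish still gripping the key and holding it turned; leave the glass jar, the scent bottle and the bangle where they are.

Things in the scene. Friction and masses are not known exactly. Their poses are not given: they have to be found in the camera images.
- box: Dark wooden jewellery box fixed to the table, 200 (own x) x 210 (own y) x 60 mm high. Origin: centre of its underside. On its flat top, on its own -x half (nearer the robot): an open square well and a brass lock with a swinging cover.
- well (a point): Centre of the floor of the well, 12 mm above the table, at (-45, +35) mm in the box's x, y; axes as the box's. The well is 80 x 80 mm inside, walls vertical, its mouth flush with the box top 48 mm above this point. At the start the cover is clear of it.
- keyhole (a point): Centre of the lock's upper face (36 mm brass square, 64 mm above the table), at (-45, -60) mm in the box; turns with the lock. Slot straight down, 15.6 mm along this point's x, 6.6 mm along its y, deeper than the blade, edges chamfered 1.5 mm. Two sticky sprung pins stick 2.5 mm out of its ends, 10 and 16 mm down; passing them takes some 3 to 10 N, small wiggles help.
- cover (a point): Centre of the top of the cover, a brass leaf 90 x 90 x 3 mm flush with the lock's face (64 mm above the table), 95 mm from the lock's axis along the keyhole's +x; it is fixed to the lock and turns with it.
- lock (a joint): Angle of the lock (rad): 0 = as found, at its stop, cover over the box's +x half; grows anticlockwise seen from above to the stop at 1.571, cover over the well. A spring turns it back (0.03 N m at 0, 0.125 at the far stop). The key has about 0.11 rad of play in the slot either way: turn the key about 0.15 rad beyond the lock's angle. From 1.3 rad it counts as turned.
- key: Key upright in a slot of its rest, about 40 g. Origin: centre of the underside of its bow, which rests on the rest's top, 32 mm above the table. Black bow above it: 30 (own x) x 12 (own y) x 36 mm high (own z). Steel blade below it: 14 (x) x 5 (y) x 25 mm long, stepping down to 10 x 2.6 mm over the last 5 mm. Home: bow's underside on the lock's face. Goes in either way round.
- rest: Wooden rest of the key, fixed, 56 (own x) x 40 (own y) x 32 mm high; origin: centre of its underside; slot along its x, 1 mm clear around the blade. It stands on one side of the box, left or right, and the cup on the other.
- cup: Flared steel cup with the beads, loose, about 110 g. Origin: centre of its underside; z up. Base 28, rim 54 mm outer radius, 26 mm high, walls 3 mm, leaning out 45 degrees. At own +x a black upright tab as handle: 20 (x) x 12 (y) mm, centred at x = 62 mm, up to 76 mm above the underside. Pour over the rim farthest from the tab (own -x); beads roll out once tipped some 50 degrees.
- bead0_center (a point): Centre of one of six wooden beads, balls 15 mm across, 10 g, in the cup at the start.
- bead1_center (a point): Centre of one of six wooden beads, balls 15 mm across, 10 g, in the cup at the start.
- bead2_center (a point): Centre of one of six wooden beads, balls 15 mm across, 10 g, in the cup at the start.
- bead3_center (a point): Centre of one of six wooden beads, balls 15 mm across, 10 g, in the cup at the start.
- bead4_center (a point): Centre of one of six wooden beads, balls 15 mm across, 10 g, in the cup at the start.
- bead5_center (a point): Centre of one of six wooden beads, balls 15 mm across, 10 g, in the cup at the start.
- jar: Closed glass jar, 64 mm across, 90 mm high; origin: centre of its underside. Leave alone.
- scent: Amber glass scent bottle, 44 mm across, 100 mm high; origin: centre of its underside. Leave alone.
- bangle: Steel bangle lying flat, 68 mm outside diameter, 10 mm high; origin: centre of its underside. Leave alone.
There are look-alikes about, which are no part of the job. Several things have the shape of the cup; the one meant has the colours described above.

How it is judged (in metres and radians):
On the way, in this order (a step that is already met when the one before it is completed fails the run):
1. all six beads lie in the well, the lock not yet turned (x of bead0_center in the frame of well between -0.041 and 0.041 m and y of bead0_center in the frame of well between -0.041 and 0.041 m and z of bead0_center in the frame of well between 0 and 0.04 m and x of bead1_center in the frame of well between -0.041 and 0.041 m and y of bead1_center in the frame of well between -0.041 and 0.041 m and z of bead1_center in the frame of well between 0 and 0.04 m and x of bead2_center in the frame of well between -0.041 and 0.041 m and y of bead2_center in the frame of well between -0.041 and 0.041 m and z of bead2_center in the frame of well between 0 and 0.04 m and x of bead3_center in the frame of well between -0.041 and 0.041 m and y of bead3_center in the frame of well between -0.041 and 0.041 m and z of bead3_center in the frame of well between 0 and 0.04 m and x of bead4_center in the frame of well between -0.041 and 0.041 m and y of bead4_center in the frame of well between -0.041 and 0.041 m and z of bead4_center in the frame of well between 0 and 0.04 m and x of bead5_center in the frame of well between -0.041 and 0.041 m and y of bead5_center in the frame of well between -0.041 and 0.041 m and z of bead5_center in the frame of well between 0 and 0.04 m and value of joint lock below 0.3 rad), for 0.2 s.
2. the empty cup stands upright on the table, let go, the beads in the well (x of bead0_center in the frame of well between -0.041 and 0.041 m and y of bead0_center in the frame of well between -0.041 and 0.041 m and z of bead0_center in the frame of well between 0 and 0.04 m and x of bead1_center in the frame of well between -0.041 and 0.041 m and y of bead1_center in the frame of well between -0.041 and 0.041 m and z of bead1_center in the frame of well between 0 and 0.04 m and x of bead2_center in the frame of well between -0.041 and 0.041 m and y of bead2_center in the frame of well between -0.041 and 0.041 m and z of bead2_center in the frame of well between 0 and 0.04 m and x of bead3_center in the frame of well between -0.041 and 0.041 m and y of bead3_center in the frame of well between -0.041 and 0.041 m and z of bead3_center in the frame of well between 0 and 0.04 m and x of bead4_center in the frame of well between -0.041 and 0.041 m and y of bead4_center in the frame of well between -0.041 and 0.041 m and z of bead4_center in the frame of well between 0 and 0.04 m and x of bead5_center in the frame of well between -0.041 and 0.041 m and y of bead5_center in the frame of well between -0.041 and 0.041 m and z of bead5_center in the frame of well between 0 and 0.04 m and angle between cup's own z axis and vertical below 0.1 rad and height (world z) of cup between -0.006 and 0.006 m and contact force between cup and the arm below 0.1 N and contact force between cup and the fingers below 0.1 N and linear speed of cup below 0.03 m/s), for 0.2 s.
3. the key is fully home in the lock, which is not yet turned (z of key in the frame of keyhole below 0.004 m and horizontal distance between key and keyhole below 0.004 m and angle between key's own z axis and vertical below 0.15 rad and angle between the x axis of key and the x axis of keyhole, either way round below 0.3 rad and value of joint lock below 0.4 rad), for 0.1 s.
At the end, for the whole second after the job is handed in: All beads lie below the well's rim; the cup stands upright on the table (0.1 rad), untouched; the key is home (bow within 4 mm of the lock's face, 4 mm of its centre); fingers grip the key with over 2 N and hold the lock still at 1.3 rad or more; bystanders upright and within 20 mm (all of step 2 and z of key in the frame of keyhole below 0.004 m and horizontal distance between key and keyhole below 0.004 m and angle between each of key, jar, scent, bangle's own z axis and vertical below 0.15 rad and angle between the x axis of key and the x axis of keyhole, either way round below 0.3 rad and value of joint lock above 1.3 rad and velocity of joint lock between -0.1 and 0.1 rad/s and contact force between the fingers and key above 2 N); the arm keeps its last pose, push and grip.
It fails at once if the glass jar is pushed away or knocked over (distance of jar from where it was at the start of the episode above 0.02 m or angle between jar's own z axis and vertical above 0.4 rad).
It fails at once if the scent bottle is pushed away or knocked over (distance of scent from where it was at the start of the episode above 0.02 m or angle between scent's own z axis and vertical above 0.4 rad).
It fails at once if the bangle is pushed away or knocked over (distance of bangle from where it was at the start of the episode above 0.02 m or angle between bangle's own z axis and vertical above 0.4 rad).
It also fails if it takes over 72 s, if anything falls off the work surface, if the arm or the gripper's body presses on something with over 40 N, if the wrist force passes 120 N, or if a joint passes its speed limit or range.

ROBOT

A 6-joint arm with a two-finger parallel gripper is mounted at the origin on the work surface. World frame = base frame: x ahead of the robot, y to its left, z up, the work surface at z = 0. Lengths are in m, angles in degrees, forces in N, time in s.
With the tool pointing down it reaches from about 0.35 to 0.725 m from the base axis. Payload 4.3 kg.
Tool frame: the origin (TCP) lies on the front face of the gripper's body, between the roots of the fingers; the fingertips stand 73 mm ahead of it and the grasp point (between the pads) lies robot.grip_depth ahead of it (robot.grip_depth is the distance from the TCP to the grasp point, in m); x points along the fingers, z is the direction in which the jaws open and shut, and the axes are right-handed (so a half turn about x gives the same grasp; the last joint's range is limited). The gripper opens to 85 mm and grips with 20 to 120 N. Pads are 22 mm wide; open, the fingers measure 114 mm over their backs; the gripper's body (76 mm by 85 mm) begins 54 mm behind the grasp point. The pads swing forward as they close: fully open they stand 13 mm farther back than shut.
Start: joints at [65.873, 21.618, 4.641, 73.018, 0, 83.68], TCP at [0.176, 0.547, 0.304] pointing down, gripper open.
Joint ranges: [-156.06, 156.06], [-48.1, 94.91], [-58.44, 69.94], [-101.28, 121.22], [-78.64, 73.56], [-180, 180]. Speed limits (degrees/s): [147.25, 147.25, 180, 180, 180, 180].

INTERFACE

Orientations are given as [roll, pitch, yaw] about the fixed x, y, z axes, in that order (R = Rz(yaw) Ry(pitch) Rx(roll)).
In Python, from station import robot gives the robot as it stands.
- The arm moves only by the tool carry_out, never from a script. Its argument "moves" is a list of rows, each an object with "gripper": the opening, from 0 (shut) to 1 (fully open); "translation": the shift along the tool's x, y, z in cm, a list of three; "twist": the turn about the tool's x in degrees. A call has 1 to 8 rows; each row shifts and turns the commanded pose from where the row before left it, along the tool's axes as they then stand; what a row does not reach is not made up. A row lasts 1/12 s, in which the tool goes at most 41.7 mm and 7.16 degrees, less where a joint would pass 70% of its speed; a pose out of reach is approached as far as the arm can. A call is refused whole if a number of a shift passes 4.17 or a number of a turn 7.16, either way. A call with a gripper value outside its range is refused whole. The fingers move at their own pace and stop on an object; "force" is the grip in N (left out, the last holds). Time passes only in rows, so rows that do not move let the fingers close. It gives the time, the measured TCP pose, the force and the opening at its end, in the units of the state.
- robot.state(): the state, without advancing time (a new reading comes with each control period).
- robot.capture(name): name is "side" or "top" or "wrist"; returns the picture (420x560x3 uint8, red, green, blue); there is no depth.
- robot.get_calibration(name): a dict with "fx", "fy", "cx", "cy" (pixels), "R" (3x3) and "t" (3): a world point X has camera coordinates R X + t; the wrist camera has in their place "tool_from_camera" (4x4, takes a point from camera to tool coordinates, whose origin is the TCP and whose axes are the tool frame's). Camera axes: x right, y down, z forward; pixel columns grow to the right and rows downward; lengths in m; the calibration is good to about 2 mm. A picture is of the moment at which its call begins: read the wrist's pose just before it. get_calibration takes no time and is no camera call.
- robot.finish_job(): hands the job in, once; it reports no verdict.
The state is a dict: "clock": time; "joint_positions": joint angles; "qvel": joint speeds; "joint_torque": joint torques, N m; "eef_pos": TCP position; "tool_rot": TCP orientation; "ft_force": force on the tool from outside, world axes, zero at the start; "wrist_torque": the same for the moment, N m; "finger_gap": finger opening in m.
Only numpy, scipy, OpenCV 4.12 (cv2) and the standard library are available. Lean on these libraries where they do the work, as an engineer would, in place of code of your own. Each camera call takes 0.05 s, during which the arm holds its last target. There are 200 camera calls.

## Working session

There is one attempt and no reset: what is moved stays moved. The work goes in short steps, Python scripts to look and compute and a tool call to move; the robot and the scene stay as the last step left them, time stands still between calls to the robot, and variables do not carry over. Pictures are saved under pics/ and viewed, about 8 in all and at most 12, crops included, and the job is handed in when it is done.

Besides the shell and the picture viewer there is one more tool, called after "Call:" as name(argument=value, ...), one argument or row to a line, values as JSON. carry_out: Moves the arm, as the interface text tells. Its arguments: {"type":"object","properties":{"moves":{"type":"array"},"force":{"type":"number"}},"required":["moves"]}

```bash
mkdir -p pics; ls; python3 - <<'E'
from station import robot
import cv2,numpy as np
print(robot.state()); print(robot.grip_depth)
for n in("top","side","wrist"):
    c=robot.get_calibration(n); print(n,{k:np.round(v,4).tolist() for k,v in c.items()})
    cv2.imwrite(f"pics/{n}0.png",robot.capture(n)[:,:,::-1])
E
```

```text
pics
{'clock': 0.0, 'joint_positions': array([ 6.58722971e+01,  2.16611745e+01,  4.56255258e+00,  7.30180466e+01,
       -4.56839204e-04,  8.36790920e+01]), 'qvel': array([-0.09771678,  0.02572266, -0.01226816, -0.0031174 ,  0.01078055,
       -0.05631341]), 'joint_torque': array([-2.80262509e-03, -4.63608456e+01,  2.69874430e+01,  2.09035620e-02,
       -1.99611907e-05,  8.07360845e-08]), 'eef_pos': array([0.17563759, 0.54698346, 0.30296535]), 'tool_rot': array([ 173.90344374,   89.88333059, -113.90335065]), 'ft_force': array([-0.11494522,  0.09692787, -0.05169374]), 'wrist_torque': array([-0.03956067,  0.03359199,  0.03542314]), 'finger_gap': 0.0852811751985724}
0.0539
top {'fx': 388.1107, 'fy': 388.1107, 'cx': 274.2059, 'cy': 212.3058, 'R': [[-0.0152, -0.9998, 0.0105], [-0.9939, 0.0139, -0.1094], [0.1093, -0.0121, -0.9939]], 't': [0.0684, 0.5166, 1.1264]}
side {'fx': 508.8831, 'fy': 508.8831, 'cx': 278.8614, 'cy': 215.719, 'R': [[0.8286, -0.5597, 0.0078], [-0.4279, -0.6424, -0.6358], [0.3609, 0.5235, -0.7718]], 't': [-0.3865, 0.3116, 1.007]}
wrist {'fx': 339.0077, 'fy': 339.0077, 'cx': 277.7975, 'cy': 210.9367, 'tool_from_camera': [[0.0, -0.3269, 0.9451, -0.0703], [-0.0004, -0.9451, -0.3269, 0.0844], [1.0, -0.0004, -0.0002, 0.0003], [0.0, 0.0, 0.0, 1.0]]}
```

View pics/top0.png

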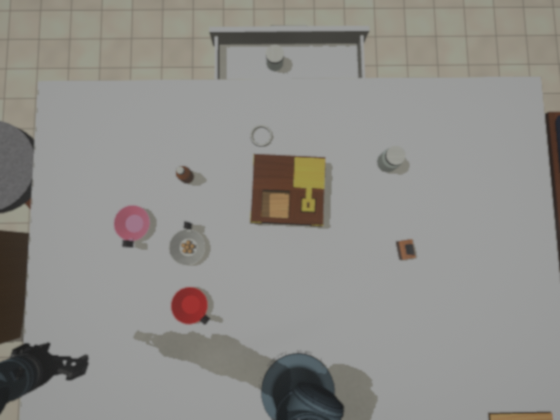

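View pics/side0.png

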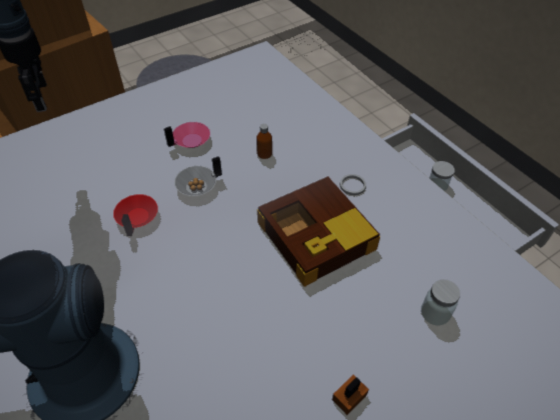

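Candidates for the cup: steel grey cup with beads (188,247), pink cup (133,222) and red cup (190,305). The steel one with beads is the one described. Jar (393,158), scent bottle (185,174), bangle (261,136), rest with key (406,249), box (288,190). Next is an enlarged check of cup, box and rest.

```bash
python3 - <<'E'
import cv2,numpy as np
t=cv2.imread("pics/top0.png"); s=cv2.imread("pics/side0.png")
def c(im,x,y,w,h,W,H): return cv2.resize(im[y:y+h,x:x+w],(W,H),interpolation=cv2.INTER_CUBIC)
a=np.hstack([c(t,160,210,60,60,360,360),c(t,244,146,88,88,440,360) ])
b=np.hstack([c(t,390,230,40,40,240,240),c(s,170,150,60,60,240,240),c(s,325,370,60,45,320,240)])
cv2.imwrite("pics/m1.png",np.vstack([a,b]))
E
```

```text
(no output)
```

View pics/m1.png

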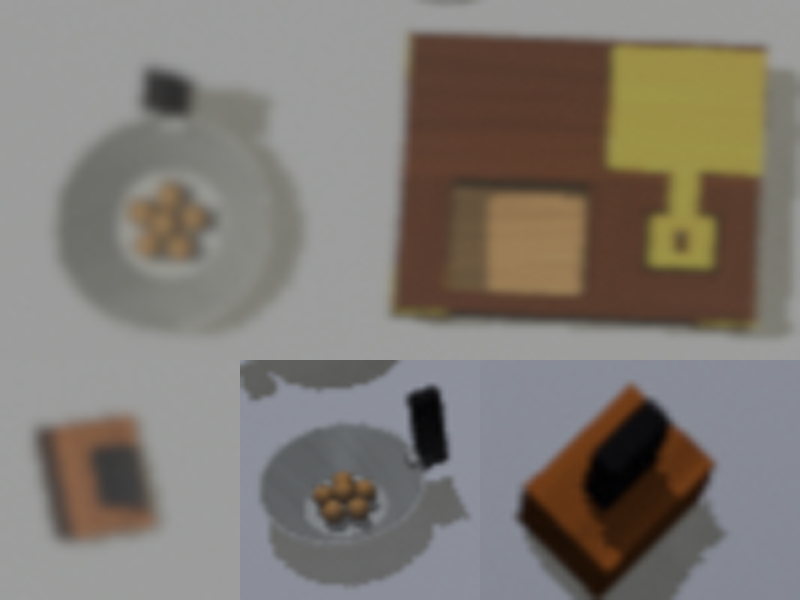

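```bash
cat > h.py <<'E'
from station import robot
import numpy as np, cv2
from scipy.spatial.transform import Rotation as Ro
def pose():
    s=robot.state(); return np.array(s["eef_pos"]),Ro.from_euler("xyz",s["tool_rot"],degrees=True).as_matrix(),s
def cam(n,p=None,R=None):
    c=robot.get_calibration(n); K=(c["fx"],c["fy"],c["cx"],c["cy"])
    if n!="wrist": Rc=np.array(c["R"]).T; return K,Rc,-Rc@np.array(c["t"])
    T=np.array(c["tool_from_camera"]); return K,R@T[:3,:3],p+R@T[:3,3]
def toz(C,u,v,z):
    K,Rc,o=C; d=Rc@[(u-K[2])/K[0],(v-K[3])/K[1],1]; return o+d*(z-o[2])/d[2]
def proj(C,X):
    K,Rc,o=C; q=Rc.T@(np.array(X)-o); return np.array([K[0]*q[0]/q[2]+K[2],K[1]*q[1]/q[2]+K[3]])
def shift(dw): # world displacement -> tool cm
    return np.round(pose()[1].T@np.array(dw)*100,2)
E
python3 - <<'E'
from h import *
p,R,s=pose(); print(np.round(R,3))
C=cam("top")
cr=lambda X,Y,x0,y0,sx,sy:((X+.5)/sx-.5+x0,(Y+.5)/sy-.5+y0)
P=lambda l,u,v,z:print(l,np.round(toz(C,u,v,z),4))
P("cupbase",*cr(168,218,160,210,6,6),.003)
P("tabtop",*cr(166,88,160,210,6,6),.07)
for n,(X,Y) in dict(TL=(410,33),TR=(767,45),BR=(757,318),BL=(393,313),wTL=(450,185),wTR=(588,188),wBR=(583,297),wBL=(445,292)).items(): P(n,*cr(X-360,Y,244,146,5,360/88),.06)
P("slot",*cr(681-360,242,244,146,5,360/88),.064)
P("bow",*cr(122,115,390,230,6,6),.068)
for n,u,v,z in(("jar",393,155,.09),("scent",183,172,.1),("bangle",261,136,.01),("pink",133,222,0.02),("red",190,305,.02)):P(n,u,v,z)
E
```

```text
[[-0.001 -0.952  0.306]
 [-0.001  0.306  0.952]
 [-1.     0.    -0.002]]
cupbase [0.4224 0.3223 0.003 ]
tabtop [0.4822 0.3096 0.07  ]
TL [0.6881 0.1192 0.06  ]
TR [ 0.6767 -0.0907  0.06  ]
BR [ 0.48   -0.0791  0.06  ]
BL [0.4865 0.1309 0.06  ]
wTL [0.5773 0.097  0.06  ]
wTR [0.5741 0.0167 0.06  ]
wBR [0.4963 0.0211 0.06  ]
wBL [0.5009 0.1007 0.06  ]
slot [ 0.5341 -0.0361  0.064 ]
bow [ 0.4032 -0.324   0.068 ]
jar [ 0.6713 -0.2817  0.09  ]
scent [0.6273 0.3166 0.1   ]
bangle [0.757  0.0978 0.01  ]
pink [0.4953 0.4813 0.02  ]
red [0.2503 0.3101 0.02  ]
```

Call:
carry_out(
  moves=[
    {"gripper": 1, "translation": [0, 0, 0], "twist": 0},
  ],
)

```text
clock: 0.23
eef_pos: [0.1757, 0.5472, 0.3034]
tool_rot: [173.8, 89.9, -114.0]
ft_force: [-0.3, -0.8, 0.4]
finger_gap: 0.0857
```

Call:
carry_out(
  moves=[
    {"gripper": 1, "translation": [0, 0, -4], "twist": 0},
    {"gripper": 1, "translation": [0, 0, -4], "twist": 0},
    {"gripper": 1, "translation": [0, 0, -4], "twist": 0},
    {"gripper": 1, "translation": [0, 0, -4], "twist": 0},
    {"gripper": 1, "translation": [0, 0, -4], "twist": 0},
    {"gripper": 1, "translation": [0, 0, -4], "twist": 0},
    {"gripper": 1, "translation": [0, 0, -4], "twist": 0},
    {"gripper": 1, "translation": [0, 0, -4], "twist": 0},
  ],
)

```text
clock: 0.9
eef_pos: [0.0771, 0.241, 0.3035]
tool_rot: [-85.2, 90.0, -13.0]
ft_force: [1.2, -0.4, 1.8]
finger_gap: 0.0855
```

```bash
python3 -c "
from h import *
p,R,s=pose();print(s['joint_positions'],p,s['tool_rot'],s['clock']);print(np.round(R,3))"
```

```text
[ 5.77790709e+01 -1.64823913e+01 -3.56771242e+01  7.08012473e+01
 -1.15122915e-02  7.55470984e+01] [0.07710378 0.24097031 0.30349852] [-85.20470744  89.98780606 -12.97273528] 0.9
[[ 0.    -0.952  0.305]
 [-0.     0.305  0.952]
 [-1.    -0.     0.   ]]
```

Call:
carry_out(
  moves=[
    {"gripper": 1, "translation": [-4, 0, 0], "twist": 0},
    {"gripper": 1, "translation": [-4, 0, 0], "twist": 0},
    {"gripper": 1, "translation": [-4, 0, 0], "twist": 0},
    {"gripper": 1, "translation": [-4, 0, 0], "twist": 0},
    {"gripper": 1, "translation": [-4, 0, 0], "twist": 0},
    {"gripper": 1, "translation": [-4, 0, 0], "twist": 0},
    {"gripper": 1, "translation": [-4, 0, 0], "twist": 0},
    {"gripper": 1, "translation": [-4, 0, 0], "twist": 0},
  ],
)

```text
clock: 1.57
eef_pos: [0.0775, 0.2421, 0.6258]
tool_rot: [-13.2, 89.9, 58.9]
ft_force: [0.5, 0.4, 1.2]
finger_gap: 0.0854
```

```bash
python3 -c "
from h import *
p,R,s=pose();print(s['joint_positions'],p,s['tool_rot'],s['clock']);print(np.round(R,3))"
```

```text
[ 5.78219051e+01 -6.45447886e+00  2.21792446e+01  1.18550461e+02
  1.63364433e-03  7.56295625e+01] [0.07753362 0.24209997 0.62579374] [-13.24641102  89.91672183  58.94593276] 1.5667
[[ 0.001 -0.952  0.306]
 [ 0.001  0.306  0.952]
 [-1.    -0.     0.001]]
```

j4 is now close to its limit of 121°. A few more rows upward will show what the arm does at the edge of its reach.

Call:
carry_out(
  moves=[
    {"gripper": 1, "translation": [-4, 0, 0], "twist": 0},
    {"gripper": 1, "translation": [-4, 0, 0], "twist": 0},
    {"gripper": 1, "translation": [-4, 0, 0], "twist": 0},
  ],
)

```text
clock: 1.82
eef_pos: [0.0775, 0.246, 0.6599]
tool_rot: [-15.4, 86.1, 56.8]
ft_force: [-0.7, -0.8, -0.8]
finger_gap: 0.0853
```

```bash
python3 -c "
from h import *
p,R,s=pose();print(s['joint_positions'],p,s['tool_rot'],s['clock']);print(np.round(R,3))"
```

```text
[ 5.84180687e+01 -5.46434020e+00  2.96203047e+01  1.21173746e+02
 -1.11372295e-01  7.62317532e+01] [0.07746274 0.24598592 0.65988115] [-15.39690795  86.08751827  56.78560504] 1.8167
[[ 0.037 -0.952  0.305]
 [ 0.057  0.307  0.95 ]
 [-0.998 -0.018  0.066]]
```

Call:
carry_out(
  moves=[
    {"gripper": 1, "translation": [-4, 0, 0], "twist": 0},
    {"gripper": 1, "translation": [-4, 0, 0], "twist": 0},
    {"gripper": 1, "translation": [-4, 0, 0], "twist": 0},
    {"gripper": 1, "translation": [-4, 0, 0], "twist": 0},
    {"gripper": 1, "translation": [-4, 0, 0], "twist": 0},
    {"gripper": 1, "translation": [-4, 0, 0], "twist": 0},
    {"gripper": 1, "translation": [-4, 0, 0], "twist": 0},
    {"gripper": 1, "translation": [-4, 0, 0], "twist": 0},
  ],
)

```text
clock: 2.48
eef_pos: [0.0538, 0.2262, 0.7197]
tool_rot: [-14.5, 73.9, 57.7]
ft_force: [0.6, -0.2, -0.2]
finger_gap: 0.0855
```

```bash
python3 -c "
from h import *
p,R,s=pose();print(s['joint_positions'],p,s['tool_rot'],s['clock']);print(np.round(R,3))"
```

```text
[ 62.1471716   -9.9210477   37.34600723 121.16976164  -1.24565437
  79.76333532] [0.05380974 0.2262401  0.71969054] [-14.5446244   73.85585361  57.66306114] 2.4833
[[ 0.149 -0.947  0.285]
 [ 0.235  0.314  0.92 ]
 [-0.961 -0.07   0.269]]
```

```bash
python3 -c "
from h import *
p,R,s=pose();print(shift(np.array([.40,.06,.25])-p)/13, shift([-.0412*.988,-.0412*.156,0]))"
```

```text
[ 3.56615385 -2.67076923 -1.38923077] [-0.76  3.65 -1.75]
```

Call:
carry_out(
  moves=[
    {"gripper": 1, "translation": [3.1, -2.3, -1.2], "twist": 0},
    {"gripper": 1, "translation": [3.1, -2.3, -1.2], "twist": 0},
    {"gripper": 1, "translation": [3.1, -2.3, -1.2], "twist": 0},
    {"gripper": 1, "translation": [3.1, -2.3, -1.2], "twist": 0},
    {"gripper": 1, "translation": [3.1, -2.3, -1.2], "twist": 0},
    {"gripper": 1, "translation": [3.1, -2.3, -1.2], "twist": 0},
    {"gripper": 1, "translation": [3.1, -2.3, -1.2], "twist": 0},
    {"gripper": 1, "translation": [3.1, -2.3, -1.2], "twist": 0},
  ],
)

```text
clock: 3.15
eef_pos: [0.2343, 0.1394, 0.4723]
tool_rot: [-14.9, 74.0, 57.2]
ft_force: [-0.1, 0.1, 0.2]
finger_gap: 0.0852
```

Call:
carry_out(
  moves=[
    {"gripper": 1, "translation": [3.1, -2.3, -1.2], "twist": 0},
    {"gripper": 1, "translation": [3.1, -2.3, -1.2], "twist": 0},
    {"gripper": 1, "translation": [3.1, -2.3, -1.2], "twist": 0},
    {"gripper": 1, "translation": [3.1, -2.3, -1.2], "twist": 0},
    {"gripper": 1, "translation": [3.1, -2.3, -1.2], "twist": 0},
    {"gripper": 1, "translation": [3.1, -2.3, -1.2], "twist": 0},
    {"gripper": 1, "translation": [3.1, -2.3, -1.2], "twist": 0},
  ],
)

```text
clock: 3.73
eef_pos: [0.3952, 0.0625, 0.2526]
tool_rot: [-14.9, 74.0, 57.3]
ft_force: [1.1, 0.3, -0.7]
finger_gap: 0.0856
```

```bash
cat >> h.py <<'E'
def rep():
    p,R,s=pose(); x=R[:,0]
    print("t",s["clock"],"j",np.round(s["joint_positions"],1),"p",np.round(p,4),"tilt",np.round(np.degrees(np.arccos(-x[2])),2),"az",np.round(np.degrees(np.arctan2(x[1],x[0])),1),"z",np.round(R[:,2],3),"ft",np.round(s["ft_force"],1),"gap",round(float(s["finger_gap"]),4))
E
python3 -c "
from h import *
rep();print(shift([-.0412*.988,-.0412*.156,0]))"
```

```text
t 3.7333 j [ -9.   -3.1 -34.5  52.   14.6   9.7] p [0.3952 0.0625 0.2526] tilt 15.98 az 57.3 z [0.285 0.921 0.266] ft [ 1.1  0.3 -0.7] gap 0.0856
[-0.75  3.65 -1.75]
```

Now I pull inward (towards azimuth 189) to the inner limit, to tilt the tool the way I need.

Call:
carry_out(
  moves=[
    {"gripper": 1, "translation": [-0.7, 3.6, -1.7], "twist": 0},
    {"gripper": 1, "translation": [-0.7, 3.6, -1.7], "twist": 0},
    {"gripper": 1, "translation": [-0.7, 3.6, -1.7], "twist": 0},
    {"gripper": 1, "translation": [-0.7, 3.6, -1.7], "twist": 0},
  ],
)

```text
clock: 4.07
eef_pos: [0.2328, 0.0395, 0.2516]
tool_rot: [-14.0, 74.1, 58.3]
ft_force: [-0.9, -1.3, 0.6]
finger_gap: 0.0852
```

```bash
python3 -c "
from h import *
rep();print(shift([-.0412*.988,-.0412*.156,0]),shift([0,0,.01]))"
```

```text
t 4.0667 j [-23.1 -23.  -48.5  62.1  15.7  -5.1] p [0.2328 0.0395 0.2516] tilt 15.89 az 58.3 z [0.284 0.921 0.266] ft [-0.9 -1.3  0.6] gap 0.0852
[-0.74  3.66 -1.75] [-0.96 -0.07  0.27]
```

```bash
python3 -c "
from h import *
print(shift([.03,.09,-.11])/4,shift([-.04*.988,-.04*.156,0]))"
```

```text
[3.2775 0.1725 1.555 ] [-0.71  3.55 -1.7 ]
```

Call:
carry_out(
  moves=[
    {"gripper": 1, "translation": [3.3, 0.2, 1.5], "twist": 0},
    {"gripper": 1, "translation": [3.3, 0.2, 1.5], "twist": 0},
    {"gripper": 1, "translation": [3.3, 0.2, 1.5], "twist": 0},
    {"gripper": 1, "translation": [3.3, 0.2, 1.5], "twist": 0},
    {"gripper": 1, "translation": [-0.7, 3.5, -1.7], "twist": 0},
    {"gripper": 1, "translation": [-0.7, 3.5, -1.7], "twist": 0},
  ],
)

```text
clock: 4.57
eef_pos: [0.2136, 0.1204, 0.1781]
tool_rot: [-6.5, 75.9, 66.2]
ft_force: [-1.5, -0.6, 0.6]
finger_gap: 0.0854
```

```bash
python3 -c "
from h import *
rep();print(shift([-.04*.988,-.04*.156,0]),shift([0,0,.01]))"
```

```text
t 4.5667 j [  1.3 -19.8 -58.3  45.5  12.7  19.3] p [0.2136 0.1204 0.1781] tilt 14.07 az 66.2 z [0.286 0.927 0.242] ft [-1.5 -0.6  0.6] gap 0.0854
[-0.53  3.58 -1.71] [-0.97 -0.03  0.24]
```

Call:
carry_out(
  moves=[
    {"gripper": 1, "translation": [0.5, 3.5, -1.9], "twist": 0},
    {"gripper": 1, "translation": [0.5, 3.5, -1.9], "twist": 0},
    {"gripper": 1, "translation": [0.5, 3.5, -1.9], "twist": 0},
    {"gripper": 1, "translation": [0.5, 3.5, -1.9], "twist": 0},
  ],
)

```text
clock: 4.9
eef_pos: [0.0904, 0.1017, 0.2209]
tool_rot: [-1.6, 77.5, 71.3]
ft_force: [-0.0, -2.1, 0.5]
finger_gap: 0.0854
```

```bash
python3 -c "
from h import *
rep();print(shift([-.04*.988,-.04*.156,0]),shift([0,0,.01]))"
```

```text
t 4.9 j [ -8.6 -41.3 -58.3  70.8  12.3   8.7] p [0.0904 0.1017 0.2209] tilt 12.51 az 71.3 z [0.286 0.933 0.217] ft [-0.  -2.1  0.5] gap 0.0854
[-0.4   3.59 -1.71] [-0.98 -0.01  0.22]
```

```bash
python3 -c "
from h import *
print(shift(np.array([.36,.14,.11])-pose()[0])/8,shift([-.04*.988,-.04*.156,0]))"
```

```text
[ 1.68625 -3.07125  1.11125] [-0.4   3.59 -1.71]
```

Call:
carry_out(
  moves=[
    {"gripper": 1, "translation": [1.7, -3.1, 1.1], "twist": 0},
    {"gripper": 1, "translation": [1.7, -3.1, 1.1], "twist": 0},
    {"gripper": 1, "translation": [1.7, -3.1, 1.1], "twist": 0},
    {"gripper": 1, "translation": [1.7, -3.1, 1.1], "twist": 0},
    {"gripper": 1, "translation": [1.7, -3.1, 1.1], "twist": 0},
    {"gripper": 1, "translation": [1.7, -3.1, 1.1], "twist": 0},
    {"gripper": 1, "translation": [1.7, -3.1, 1.1], "twist": 0},
    {"gripper": 1, "translation": [1.7, -3.1, 1.1], "twist": 0},
  ],
)

```text
clock: 5.57
eef_pos: [0.3665, 0.1385, 0.1114]
tool_rot: [-0.9, 77.5, 71.8]
ft_force: [0.8, -0.6, 1.2]
finger_gap: 0.0853
```

Call:
carry_out(
  moves=[
    {"gripper": 1, "translation": [0, 3.6, -1.7], "twist": 0},
    {"gripper": 1, "translation": [0, 3.6, -1.7], "twist": 0},
    {"gripper": 1, "translation": [0, 3.6, -1.7], "twist": 0},
  ],
)

```text
clock: 5.82
eef_pos: [0.2614, 0.1258, 0.1138]
tool_rot: [6.2, 78.3, 78.9]
ft_force: [-4.2, 1.0, 0.0]
finger_gap: 0.0852
```

```bash
python3 -c "
from h import *
rep();print(shift([-.04*.988,-.04*.156,0]),shift([0,0,.01]))"
```

```text
t 5.8167 j [  3.4  -3.6 -58.4  32.2  11.3  21. ] p [0.2614 0.1258 0.1138] tilt 11.69 az 78.9 z [0.293 0.935 0.201] ft [-4.2  1.   0. ] gap 0.0852
[-0.28  3.59 -1.74] [-0.98  0.02  0.2 ]
```

Call:
carry_out(
  moves=[
    {"gripper": 1, "translation": [1.5, 3.2, -1.9], "twist": 0},
    {"gripper": 1, "translation": [1.5, 3.2, -1.9], "twist": 0},
    {"gripper": 1, "translation": [1.5, 3.2, -1.9], "twist": 0},
  ],
)

```text
clock: 6.07
eef_pos: [0.2225, 0.1245, 0.1261]
tool_rot: [26.0, 79.6, 99.2]
ft_force: [0.7, -0.3, -0.1]
finger_gap: 0.0851
```

```bash
python3 -c "
from h import *
rep();print(shift([-.04*.988,-.04*.156,0]),shift([0,0,.01]))"
```

```text
t 6.0667 j [  4.7  -6.7 -58.3  39.2  10.3  21.4] p [0.2225 0.1245 0.1261] tilt 10.37 az 99.2 z [0.292 0.943 0.162] ft [ 0.7 -0.3 -0.1] gap 0.0851
[ 0.    3.6  -1.74] [-0.98  0.08  0.16]
```

Call:
carry_out(
  moves=[
    {"gripper": 1, "translation": [2.7, 2.5, -1.7], "twist": 0},
    {"gripper": 1, "translation": [2.7, 2.5, -1.7], "twist": 0},
    {"gripper": 1, "translation": [2.7, 2.5, -1.7], "twist": 0},
    {"gripper": 1, "translation": [2.7, 2.5, -1.7], "twist": 0},
  ],
)

```text
clock: 6.4
eef_pos: [0.1969, 0.1368, 0.1054]
tool_rot: [59.7, 79.0, 133.5]
ft_force: [0.5, 0.7, -0.5]
finger_gap: 0.0856
```

```bash
python3 -c "
from h import *
rep();print(shift([-.04*.988,-.04*.156,0]),shift([0,0,.01]))"
```

```text
t 6.4 j [  9.8  -1.6 -58.3  39.4   9.2  25.6] p [0.1969 0.1368 0.1054] tilt 11.02 az 133.5 z [0.286 0.953 0.096] ft [ 0.5  0.7 -0.5] gap 0.0856
[ 0.43  3.58 -1.73] [-0.98  0.17  0.1 ]
```

Call:
carry_out(
  moves=[
    {"gripper": 1, "translation": [1.9, 2.9, -1.7], "twist": 0},
    {"gripper": 1, "translation": [1.9, 2.9, -1.7], "twist": 0},
    {"gripper": 1, "translation": [1.9, 2.9, -1.7], "twist": 0},
    {"gripper": 1, "translation": [1.9, 2.9, -1.7], "twist": 0},
    {"gripper": 1, "translation": [1.9, 2.9, -1.7], "twist": 0},
  ],
)

```text
clock: 6.82
eef_pos: [0.1188, 0.1568, 0.1324]
tool_rot: [86.0, 76.2, 160.3]
ft_force: [-0.0, -0.1, -0.7]
finger_gap: 0.0856
```

```bash
python3 -c "
from h import *
rep();print(shift([-.04*.988,-.04*.156,0]),shift([0,0,.01]))"
```

```text
t 6.8167 j [ 21.9  -6.9 -58.3  49.    9.1  36.8] p [0.1188 0.1568 0.1324] tilt 13.81 az 160.3 z [0.272 0.962 0.017] ft [-0.  -0.1 -0.7] gap 0.0856
[ 0.84  3.53 -1.68] [-0.97  0.24  0.02]
```

```bash
python3 -c "
from h import *
print(shift(np.array([.28,.03,.16])-pose()[0])/5,shift([-.028,0.002,-.028]))"
```

```text
[-1.464 -3.546 -1.552] [ 3.36  2.   -0.62]
```

Call:
carry_out(
  moves=[
    {"gripper": 1, "translation": [-1.4, -3.5, -1.5], "twist": 0},
    {"gripper": 1, "translation": [-1.4, -3.5, -1.5], "twist": 0},
    {"gripper": 1, "translation": [-1.4, -3.5, -1.5], "twist": 0},
    {"gripper": 1, "translation": [-1.4, -3.5, -1.5], "twist": 0},
    {"gripper": 1, "translation": [-1.4, -3.5, -1.5], "twist": 0},
    {"gripper": 1, "translation": [3.3, 2, -0.6], "twist": 0},
    {"gripper": 1, "translation": [3.3, 2, -0.6], "twist": 0},
    {"gripper": 1, "translation": [3.3, 2, -0.6], "twist": 0},
  ],
)

```text
clock: 7.48
eef_pos: [0.2015, 0.0399, 0.078]
tool_rot: [86.1, 76.0, 160.4]
ft_force: [-0.5, 0.2, -1.4]
finger_gap: 0.0851
```

```bash
python3 -c "
from h import *
rep();print(shift([-.028,0.002,-.028]),shift([0,0,.01]))"
```

```text
t 7.4833 j [ -9.7   5.4 -58.4  40.    2.4   5.7] p [0.2015 0.0399 0.078 ] tilt 13.99 az 160.4 z [0.273 0.962 0.017] ft [-0.5  0.2 -1.4] gap 0.0851
[ 3.37  1.99 -0.62] [-0.97  0.24  0.02]
```

Call:
carry_out(
  moves=[
    {"gripper": 1, "translation": [0.9, 3.6, -1.1], "twist": 0},
    {"gripper": 1, "translation": [0.9, 3.6, -1.1], "twist": 0},
    {"gripper": 1, "translation": [1.5, 3.5, -1.1], "twist": 0},
    {"gripper": 1, "translation": [1.9, 3.2, -1.1], "twist": 0},
    {"gripper": 1, "translation": [1.9, 3.2, -1.1], "twist": 0},
  ],
)

```text
clock: 7.9
eef_pos: [0.1189, 0.0497, 0.1484]
tool_rot: [93.1, 71.2, 167.8]
ft_force: [0.6, 0.3, 0.3]
finger_gap: 0.0857
```

```bash
python3 -c "
from h import *
rep();print(shift([-.028,0.002,-.028]),shift([0,0,.01]))"
```

```text
t 7.9 j [ -9.   -8.2 -58.3  58.6   1.1   6.2] p [0.1189 0.0497 0.1484] tilt 18.83 az 167.8 z [ 0.262  0.965 -0.017] ft [0.6 0.3 0.3] gap 0.0857
[ 3.55  1.7  -0.49] [-0.95  0.32 -0.02]
```

Call:
carry_out(
  moves=[
    {"gripper": 1, "translation": [3.8, 0.8, -0.3], "twist": 0},
    {"gripper": 1, "translation": [3.8, 0.8, -0.3], "twist": 0},
    {"gripper": 1, "translation": [3.8, 0.8, -0.3], "twist": 0},
  ],
)

```text
clock: 8.15
eef_pos: [0.1354, 0.0718, 0.1088]
tool_rot: [97.0, 68.4, 171.9]
ft_force: [0.8, 0.4, -0.7]
finger_gap: 0.0855
```

```bash
python3 -c "
from h import *
rep();print(shift([-.028,0.002,-.028]),shift([0,0,.01]))"
```

```text
t 8.15 j [ -1.    2.3 -58.3  50.9   2.6  13.6] p [0.1354 0.0718 0.1088] tilt 21.64 az 171.9 z [ 0.252  0.967 -0.045] ft [ 0.8  0.4 -0.7] gap 0.0855
[ 3.64  1.53 -0.39] [-0.93  0.37 -0.04]
```

Call:
carry_out(
  moves=[
    {"gripper": 1, "translation": [1.4, 3.7, -1.2], "twist": 0},
    {"gripper": 1, "translation": [2.5, 3, -1], "twist": 0},
    {"gripper": 1, "translation": [2.5, 3, -1], "twist": 0},
    {"gripper": 1, "translation": [3.6, 1.5, -1], "twist": 0},
    {"gripper": 1, "translation": [3.6, 1.5, -1], "twist": 0},
    {"gripper": 1, "translation": [3.6, 1.5, -1], "twist": 0},
  ],
)

```text
clock: 8.65
eef_pos: [0.0631, 0.1201, 0.1376]
tool_rot: [105.3, 63.4, -179.0]
ft_force: [0.7, 0.9, 0.6]
finger_gap: 0.0854
```

```bash
python3 -c "
from h import *
rep();print(shift([-.028,0.002,-.028]),shift([0,0,.01]))"
```

```text
t 8.65 j [ 18.1  -1.3 -58.3  58.5   7.5  30.7] p [0.0631 0.1201 0.1376] tilt 26.58 az -179.0 z [ 0.219  0.969 -0.118] ft [0.7 0.9 0.6] gap 0.0854
[ 3.76  1.27 -0.09] [-0.89  0.43 -0.12]
```

```bash
python3 -c "
from h import *
print(shift(np.array([.22,-.15,.14])-pose()[0])/8,shift([-.018,0.022,-.028]),shift([-.02,0.03,-.0]))"
```

```text
[-0.8775  -2.52625 -2.845  ] [3.29 0.9  2.07] [0.87 2.48 2.47]
```

Call:
carry_out(
  moves=[
    {"gripper": 1, "translation": [-0.9, -2.5, -2.8], "twist": 0},
    {"gripper": 1, "translation": [-0.9, -2.5, -2.8], "twist": 0},
    {"gripper": 1, "translation": [-0.9, -2.5, -2.8], "twist": 0},
    {"gripper": 1, "translation": [-0.9, -2.5, -2.8], "twist": 0},
    {"gripper": 1, "translation": [-0.9, -2.5, -2.8], "twist": 0},
    {"gripper": 1, "translation": [-0.9, -2.5, -2.8], "twist": 0},
    {"gripper": 1, "translation": [-0.9, -2.5, -2.8], "twist": 0},
    {"gripper": 1, "translation": [-0.9, -2.5, -2.8], "twist": 0},
  ],
)

```text
clock: 9.32
eef_pos: [0.2149, -0.1368, 0.1412]
tool_rot: [105.1, 63.5, -179.2]
ft_force: [0.7, 1.3, -0.7]
finger_gap: 0.0854
```

Call:
carry_out(
  moves=[
    {"gripper": 1, "translation": [1.5, 2.4, 2.4], "twist": 0},
    {"gripper": 1, "translation": [1.5, 2.4, 2.4], "twist": 0},
    {"gripper": 1, "translation": [1.5, 2.4, 2.4], "twist": 0},
  ],
)

```text
clock: 9.57
eef_pos: [0.1485, -0.0478, 0.1236]
tool_rot: [105.2, 63.6, -179.3]
ft_force: [-0.3, 2.0, -0.3]
finger_gap: 0.0856
```

```bash
python3 -c "
from h import *
rep();print(shift([-.018,0.022,-.028]),shift([-.02,0.03,-.0]))"
```

```text
t 9.5667 j [-24.5   5.6 -53.6  55.  -10.9  -7.7] p [ 0.1485 -0.0478  0.1236] tilt 26.43 az -179.3 z [ 0.223  0.968 -0.117] ft [-0.3  2.  -0.3] gap 0.0856
[3.3  0.91 2.05] [0.87 2.49 2.46]
```

```bash
python3 -c "
from h import *
print(shift([.03,-.12,0.0])/3,shift([-.026,0.018,-.025]))"
```

```text
[-0.42333333 -1.87333333 -3.65      ] [3.39 1.63 1.45]
```

Call:
carry_out(
  moves=[
    {"gripper": 1, "translation": [-0.4, -1.9, -3.6], "twist": 0},
    {"gripper": 1, "translation": [-0.4, -1.9, -3.6], "twist": 0},
    {"gripper": 1, "translation": [-0.4, -1.9, -3.6], "twist": 0},
    {"gripper": 1, "translation": [2.4, 2.5, 1.9], "twist": 0},
    {"gripper": 1, "translation": [2.4, 2.5, 1.9], "twist": 0},
    {"gripper": 1, "translation": [2.4, 2.5, 1.9], "twist": 0},
    {"gripper": 1, "translation": [2.4, 2.5, 1.9], "twist": 0},
  ],
)

```text
clock: 10.15
eef_pos: [0.1129, -0.0833, 0.0975]
tool_rot: [103.5, 61.8, 178.8]
ft_force: [1.3, -0.6, -1.0]
finger_gap: 0.0857
```

```bash
python3 -c "
from h import *
rep();print(shift([-.026,0.018,-.025]),shift([-.02,0.03,-.0]))"
```

```text
t 10.15 j [-36.    7.4 -58.3  48.1 -15.7 -18. ] p [ 0.1129 -0.0833  0.0975] tilt 28.23 az 178.8 z [ 0.226  0.968 -0.11 ] ft [ 1.3 -0.6 -1. ] gap 0.0857
[3.45 1.52 1.43] [0.98 2.46 2.45]
```

```bash
python3 -c "
from h import *
p,R,s=pose()
cy=np.array([.156,.988,0]); q=R.T@cy; print(q, 'twist about x to bring z to cy: ',np.degrees(np.arctan2(-q[1],q[2])))
print(shift(np.array([.51,.31,.235])-p)/15)"
```

```text
[-0.06382427  0.11548711  0.99149846] twist about x to bring z to cy:  -6.643723202206229
[-2.03333333 -1.174       3.03533333]
```

Call:
carry_out(
  moves=[
    {"gripper": 1, "translation": [-2, -1.2, 3], "twist": 0},
    {"gripper": 1, "translation": [-2, -1.2, 3], "twist": 0},
    {"gripper": 1, "translation": [-2, -1.2, 3], "twist": 0},
    {"gripper": 1, "translation": [-2, -1.2, 3], "twist": 0},
    {"gripper": 1, "translation": [-2, -1.2, 3], "twist": 0},
    {"gripper": 1, "translation": [-2, -1.2, 3], "twist": 0},
    {"gripper": 1, "translation": [-2, -1.2, 3], "twist": 0},
    {"gripper": 1, "translation": [-2, -1.2, 3], "twist": 0},
  ],
)

```text
clock: 10.82
eef_pos: [0.3242, 0.1266, 0.1676]
tool_rot: [103.4, 61.6, 178.9]
ft_force: [0.5, -1.1, 0.5]
finger_gap: 0.0854
```

Call:
carry_out(
  moves=[
    {"gripper": 1, "translation": [-2, -1.2, 3], "twist": 0},
    {"gripper": 1, "translation": [-2, -1.2, 3], "twist": 0},
    {"gripper": 1, "translation": [-2, -1.2, 3], "twist": 0},
    {"gripper": 1, "translation": [-2, -1.2, 3], "twist": 0},
    {"gripper": 1, "translation": [-2, -1.2, 3], "twist": 0},
    {"gripper": 1, "translation": [-2, -1.2, 3], "twist": 0},
    {"gripper": 1, "translation": [-2, -1.2, 3], "twist": 0},
    {"gripper": 1, "translation": [0, 0, 0], "twist": -6.6},
  ],
)

```text
clock: 11.48
eef_pos: [0.5132, 0.3112, 0.2269]
tool_rot: [96.1, 62.0, 178.5]
ft_force: [0.3, 0.3, -1.1]
finger_gap: 0.0855
```

```bash
python3 -c "
from h import *
rep(); p,R,_=pose(); np.savez('w1',p=p,R=R)
im=robot.capture('wrist')[:,:,::-1]; cv2.imwrite('pics/w1.png',cv2.resize(im,(800,600),interpolation=cv2.INTER_CUBIC))"
```

```text
t 11.4833 j [ 21.   47.3  31.3 100.1  10.4  26.3] p [0.5132 0.3112 0.2269] tilt 27.96 az 178.5 z [ 0.12   0.991 -0.05 ] ft [ 0.3  0.3 -1.1] gap 0.0855
```

View pics/w1.png

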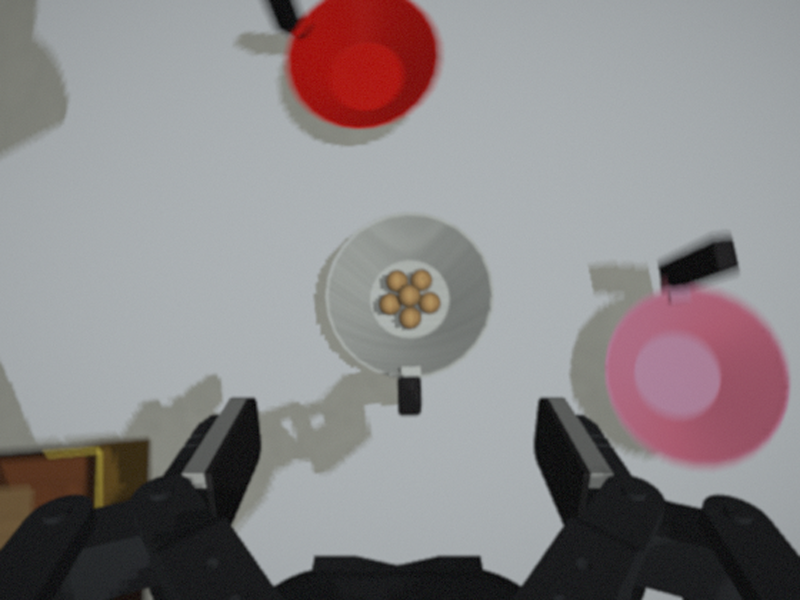

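Wrist view: steel cup with six beads, base centre (410,299), rim ellipse 326–492 × 213–377, tab 398–421 × 375–415 (all at the enlarged scale), well aligned with the jaws. Red and pink cups lie apart.

```bash
cat >> h.py <<'E'
def Rz(a): return Ro.from_euler("z",a,degrees=True).as_matrix()
E
python3 - <<'E'
from h import *
f=np.load("w1.npz"); C=cam("wrist",f["p"],f["R"]); k=800/560
b=toz(C,410/k,299/k,.003); r=toz(C,409/k,295/k,.026); print(b,r)
from itertools import product
from scipy.optimize import least_squares
def res(q):
    x,y,a=q; M=Rz(a); o=np.array([x,y,0])
    tab=np.array([proj(C,o+M@[sx,sy,sz])*k for sx,sy,sz in product((52,72),(-6,6),(30,76)) for sx,sy,sz in [(sx/1e3,sy/1e3,sz/1e3)]])
    rim=np.array([proj(C,o+[.054*np.cos(t),.054*np.sin(t),.026])*k for t in np.linspace(0,6.28,60)])
    bc=proj(C,o+[0,0,.003])*k
    return np.array([tab[:,0].min()-398,tab[:,0].max()-421,tab[:,1].max()-415,rim[:,0].min()-326,rim[:,0].max()-492,rim[:,1].min()-213,rim[:,1].max()-377,*(bc-[410,299])])
s=least_squares(res,[b[0],b[1],-8]); print(s.x,s.fun.round(1))
x,y,a=s.x; M=Rz(a); g=np.array([x,y,0])+M@[.062,0,.064]
p,R,_=pose(); T=g-robot.grip_depth*R[:,0]; print("grasp",g,"TCP",T)
cy=R.T@M[:,1]; print("twist",np.degrees(np.arctan2(-cy[1],cy[2])),"offplane",np.degrees(np.arcsin(cy[0])))
print(shift(T-p)); np.savez("cup",o=[x,y,0],a=a)
E
```

```text
[0.42009737 0.32040337 0.003     ] [0.42116004 0.32017471 0.026     ]
[ 0.41956251  0.3201155  -5.61384227] [-0.9  0.6  0.6 -1.9  2.6 -2.3  1.9 -0.5 -0.7]
grasp [0.48126514 0.31405045 0.064     ] TCP [0.50669536 0.31351947 0.11152086]
twist -2.1790805613095303 offplane -2.0831270861802973
[10.36 -4.97  0.98]
```

Call:
carry_out(
  moves=[
    {"gripper": 1, "translation": [0, -2.5, 0.5], "twist": -1.1},
    {"gripper": 1, "translation": [0, -2.5, 0.5], "twist": -1.1},
    {"gripper": 1, "translation": [3.5, 0, 0], "twist": 0},
    {"gripper": 1, "translation": [3.5, 0, 0], "twist": 0},
    {"gripper": 1, "translation": [3.4, 0, 0], "twist": 0},
    {"gripper": 0, "translation": [0, 0, 0], "twist": 0},
    {"gripper": 0, "translation": [0, 0, 0], "twist": 0},
    {"gripper": 0, "translation": [0, 0, 0], "twist": 0},
  ],
  force=60,
)

```text
clock: 12.2
eef_pos: [0.5033, 0.3102, 0.1148]
tool_rot: [94.6, 61.7, 178.8]
ft_force: [1.0, 0.5, 0.9]
finger_gap: 0.0517
```

Call:
carry_out(
  moves=[
    {"gripper": 0, "translation": [0, 0, 0], "twist": 0},
    {"gripper": 0, "translation": [0, 0, 0], "twist": 0},
    {"gripper": 0, "translation": [0, 0, 0], "twist": 0},
    {"gripper": 0, "translation": [0, 0, 0], "twist": 0},
    {"gripper": 0, "translation": [0, 0, 0], "twist": 0},
  ],
)

```text
clock: 12.62
eef_pos: [0.5051, 0.311, 0.1165]
tool_rot: [94.0, 61.9, 178.3]
ft_force: [2.4, 1.0, 5.8]
finger_gap: 0.0111
```

```bash
python3 -c "
from h import *
rep(); print(shift([0,0,.04]))"
```

```text
t 12.6167 j [21.2 49.7 19.3 85.8 10.6 24.5] p [0.5051 0.311  0.1165] tilt 28.07 az 178.3 z [ 0.092  0.995 -0.033] ft [2.4 1.  5.8] gap 0.0111
[-3.53  1.88 -0.13]
```

```bash
cat > pour.py <<'E'
from h import *
f=np.load("cup.npz"); M0=Rz(float(f["a"])); 
W=np.array([.537,.059,0])   # well centre
g_own=np.array([.062,0,.062])
t=np.linspace(0,2*np.pi,720)
rim=np.c_[.053*np.cos(t),.053*np.sin(t),0*t+.026]
def plan(R0,p0,psi,zl=.072,back=.015):
    cupR=R0.T@M0                       # cup axes in tool
    R=R0@Ro.from_euler("x",psi,degrees=True).as_matrix(); M=R@cupR
    g=robot.grip_depth*R[:,0]
    pts=(rim-g_own)@M.T+g; i=pts[:,2].argmin()
    d=M[:,2].copy(); d[2]=0; d/=np.linalg.norm(d)+1e-9
    T=W-back*d+[0,0,zl]-pts[i]
    return np.degrees(np.arccos(M[2,2])),np.degrees(np.arctan2(d[1],d[0])),T,np.degrees(t[i])
E
python3 - <<'E'
from pour import *
p,R,_=pose(); np.savez("g0",p=p,R=R)
for ps in range(0,-190,-10):
    a=plan(R,p,ps); print(ps,round(a[0],1),round(a[1]),np.round(a[2],3),round(a[3]))
E
```

```text
0 nan 81 [0.669 0.025 0.156] 154
-10 4.7 -87 [0.621 0.127 0.16 ] 269
-20 9.4 -83 [0.616 0.132 0.165] 265
-30 14.0 -78 [0.609 0.137 0.17 ] 260
-40 18.5 -74 [0.602 0.14  0.175] 256
-50 22.9 -69 [0.594 0.143 0.181] 251
-60 27.2 -65 [0.585 0.143 0.187] 247
-70 31.3 -60 [0.577 0.143 0.193] 242
-80 35.2 -55 [0.568 0.141 0.199] 237
-90 38.9 -50 [0.56  0.138 0.205] 232
-100 42.3 -45 [0.552 0.134 0.21 ] 227
-110 45.3 -40 [0.544 0.128 0.215] 222
-120 48.1 -35 [0.537 0.121 0.22 ] 217
-130 50.5 -30 [0.531 0.113 0.224] 212
-140 52.5 -24 [0.526 0.105 0.228] 206
-150 54.1 -19 [0.521 0.095 0.231] 201
-160 55.2 -13 [0.517 0.085 0.233] 195
-170 55.9 -7 [0.515 0.075 0.234] 190
-180 56.1 -2 [0.513 0.064 0.235] 184pour.py:14: RuntimeWarning: invalid value encountered in arccos
  return np.degrees(np.arccos(M[2,2])),np.degrees(np.arctan2(d[1],d[0])),T,np.degrees(t[i])
```

Call:
carry_out(
  moves=[
    {"gripper": 0, "translation": [-1.8, 0.9, -0.1], "twist": 0},
    {"gripper": 0, "translation": [-3.5, 1.9, -0.1], "twist": 0},
    {"gripper": 0, "translation": [-3.5, 1.9, -0.1], "twist": 0},
    {"gripper": 0, "translation": [-2, 1.1, 0], "twist": 0},
    {"gripper": 0, "translation": [0, 0, 0], "twist": 0},
  ],
)

```text
clock: 13.03
eef_pos: [0.5054, 0.3123, 0.2434]
tool_rot: [94.0, 62.2, 178.3]
ft_force: [0.7, -0.5, -0.9]
finger_gap: 0.0109
```

```bash
cat >> pour.py <<'E'
def rows(targets,dps):
    p,R,_=pose(); p=p.copy(); out=[]
    for T,d in zip(targets,dps):
        q=np.round(R.T@(T-p)*100,1); out.append((q.tolist(),d)); assert np.linalg.norm(q)<4.17,q
        p=p+R@q/100; R=R@Ro.from_euler("x",d,degrees=True).as_matrix()
    for o in out: print(o)
    print("end",p)
E
python3 - <<'E'
from pour import *
rep(); f=np.load("g0.npz"); p,_,_=pose()
im=robot.capture('side')[:,:,::-1]; cv2.imwrite('pics/s1.png',cv2.resize(im[80:290,130:410],(800,600),interpolation=cv2.INTER_CUBIC))
E=np.array([.562,.145,.245]); n=13
rows([p+(E-p)*(i+1)/n for i in range(n)],[-7]*n)
E
```

```text
t 13.0333 j [ 21.4  45.9  31.  101.   10.5  24.6] p [0.5054 0.3123 0.2434] tilt 27.76 az 178.3 z [ 0.091  0.995 -0.032] ft [ 0.7 -0.5 -0.9] gap 0.0109
([-0.5, -0.4, -1.2], -7)
([-0.2, -0.3, -1.3], -7)
([-0.3, -0.2, -1.3], -7)
([-0.2, -0.0, -1.4], -7)
([-0.2, 0.1, -1.3], -7)
([-0.3, 0.3, -1.3], -7)
([-0.2, 0.5, -1.3], -7)
([-0.2, 0.6, -1.2], -7)
([-0.3, 0.7, -1.1], -7)
([-0.2, 0.9, -1.0], -7)
([-0.2, 1.0, -0.9], -7)
([-0.2, 1.1, -0.7], -7)
([-0.3, 1.2, -0.7], -7)
end [0.5623363  0.1447834  0.24511075]
```

View pics/s1.png

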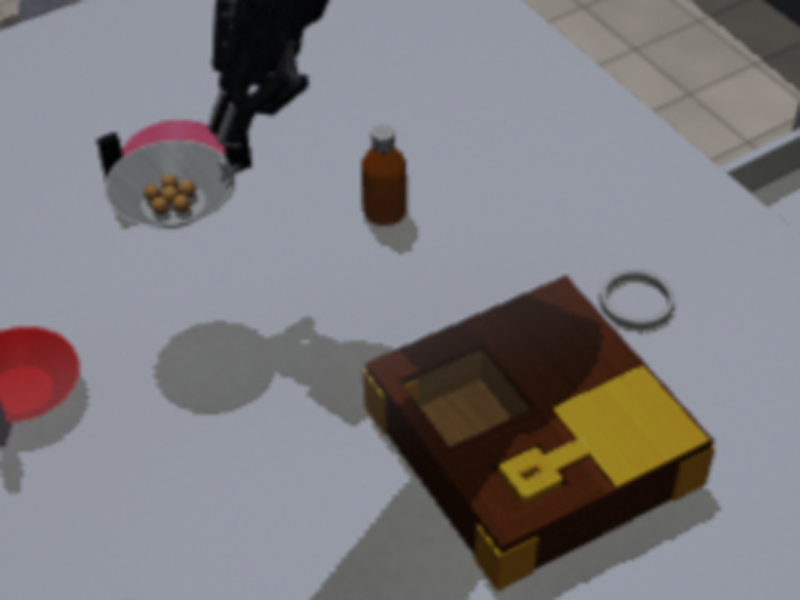

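The cup is held level with all six beads in it (around (170,190) in this crop), clear of the scent bottle. Now the transport with the twist.

Call:
carry_out(
  moves=[
    {"gripper": 0, "translation": [-0.5, -0.4, -1.2], "twist": -7},
    {"gripper": 0, "translation": [-0.2, -0.3, -1.3], "twist": -7},
    {"gripper": 0, "translation": [-0.3, -0.2, -1.3], "twist": -7},
    {"gripper": 0, "translation": [-0.2, 0, -1.4], "twist": -7},
    {"gripper": 0, "translation": [-0.2, 0.1, -1.3], "twist": -7},
    {"gripper": 0, "translation": [-0.3, 0.3, -1.3], "twist": -7},
    {"gripper": 0, "translation": [-0.2, 0.5, -1.3], "twist": -7},
    {"gripper": 0, "translation": [-0.2, 0.6, -1.2], "twist": -7},
  ],
)

```text
clock: 13.75
eef_pos: [0.5386, 0.2076, 0.2392]
tool_rot: [38.2, 61.6, 178.8]
ft_force: [0.2, 0.2, -0.9]
finger_gap: 0.011
```

Call:
carry_out(
  moves=[
    {"gripper": 0, "translation": [-0.3, 0.7, -1.1], "twist": -7},
    {"gripper": 0, "translation": [-0.2, 0.9, -1], "twist": -7},
    {"gripper": 0, "translation": [-0.2, 1, -0.9], "twist": -7},
    {"gripper": 0, "translation": [-0.2, 1.1, -0.7], "twist": -7},
    {"gripper": 0, "translation": [-0.3, 1.2, -0.7], "twist": -7},
  ],
)

```text
clock: 14.17
eef_pos: [0.5605, 0.1435, 0.2401]
tool_rot: [3.2, 61.6, 178.8]
ft_force: [-0.1, 0.4, -2.6]
finger_gap: 0.0111
```

```bash
python3 - <<'E'
from pour import *
rep(); f=np.load("g0.npz"); R0=f["R"]; p,R,_=pose()
rel=np.degrees(Ro.from_matrix(R0.T@R).as_rotvec()); print(rel)
# cup offset is by R0 frame; twist so far rel[0]
s0=rel[0]; n=13; ps=[s0-7*(i+1) for i in range(n)]
T0=plan(R0,p,s0)[2]; print("first shift",shift(T0-p),"at",T0)
t=[T0]+[plan(R0,p,q,zl=.070)[2] for q in ps]
rows(t,[0]+[-7]*n)
E
```

```text
t 14.1667 j [  6.6  46.6  31.3 103.    3.7 -80. ] p [0.5605 0.1435 0.2401] tilt 28.42 az 178.8 z [-0.877  0.074  0.475] ft [-0.1  0.4 -2.6] gap 0.0111
[-9.13001862e+01 -6.77110576e-02  4.65991757e-01]
first shift [ 3.14  0.5  -1.55] at [0.55881253 0.13767509 0.20528243]
([3.1, 0.5, -1.6], 0)
([0.1, 0.4, 0.6], -7)
([-0.0, 0.3, 0.7], -7)
([-0.1, 0.3, 0.7], -7)
([-0.1, 0.3, 0.6], -7)
([-0.0, 0.3, 0.8], -7)
([-0.1, 0.2, 0.7], -7)
([0.0, 0.3, 0.7], -7)
([-0.0, 0.1, 0.7], -7)
([-0.1, 0.2, 0.8], -7)
([0.0, 0.1, 0.7], -7)
([-0.0, 0.1, 0.8], -7)
([-0.0, 0.1, 0.8], -7)
([-0.0, 0.1, 0.8], -7)
end [0.51311566 0.06075484 0.23298654]
```

Call:
carry_out(
  moves=[
    {"gripper": 0, "translation": [3.1, 0.5, -1.6], "twist": 0},
    {"gripper": 0, "translation": [0.1, 0.4, 0.6], "twist": -7},
    {"gripper": 0, "translation": [0, 0.3, 0.7], "twist": -7},
    {"gripper": 0, "translation": [-0.1, 0.3, 0.7], "twist": -7},
    {"gripper": 0, "translation": [-0.1, 0.3, 0.6], "twist": -7},
    {"gripper": 0, "translation": [0, 0.3, 0.8], "twist": -7},
    {"gripper": 0, "translation": [-0.1, 0.2, 0.7], "twist": -7},
    {"gripper": 0, "translation": [0, 0.3, 0.7], "twist": -7},
  ],
)

```text
clock: 14.83
eef_pos: [0.5251, 0.1048, 0.2261]
tool_rot: [-45.9, 61.6, 178.7]
ft_force: [0.2, -0.1, -0.7]
finger_gap: 0.0108
```

Call:
carry_out(
  moves=[
    {"gripper": 0, "translation": [0, 0.1, 0.7], "twist": -7},
    {"gripper": 0, "translation": [-0.1, 0.2, 0.8], "twist": -7},
    {"gripper": 0, "translation": [0, 0.1, 0.7], "twist": -7},
    {"gripper": 0, "translation": [0, 0.1, 0.8], "twist": -7},
    {"gripper": 0, "translation": [0, 0.1, 0.8], "twist": -7},
    {"gripper": 0, "translation": [0, 0.1, 0.8], "twist": -7},
    {"gripper": 0, "translation": [0, 0, 0], "twist": 0},
    {"gripper": 0, "translation": [0, 0, 0], "twist": 0},
  ],
)

```text
clock: 15.5
eef_pos: [0.5126, 0.0615, 0.2338]
tool_rot: [-87.4, 61.6, 178.6]
ft_force: [0.7, 0.7, -1.2]
finger_gap: 0.0112
```

```bash
python3 - <<'E'
from pour import *
rep()
im=robot.capture('side')[:,:,::-1]; tp=robot.capture('top')[:,:,::-1]
c=lambda im,x,y,w,h,W,H: cv2.resize(im[y:y+h,x:x+w],(W,H),interpolation=cv2.INTER_CUBIC)
cv2.imwrite('pics/s2.png',np.hstack([c(im,220,140,180,180,450,450),c(tp,230,130,120,120,350,450)]))
E
```

```text
t 15.5 j [  -0.4   38.5   15.2   95.1    0.5 -176.5] p [0.5126 0.0615 0.2338] tilt 28.38 az 178.6 z [-0.064 -0.998  0.022] ft [ 0.7  0.7 -1.2] gap 0.0112
```

View pics/s2.png

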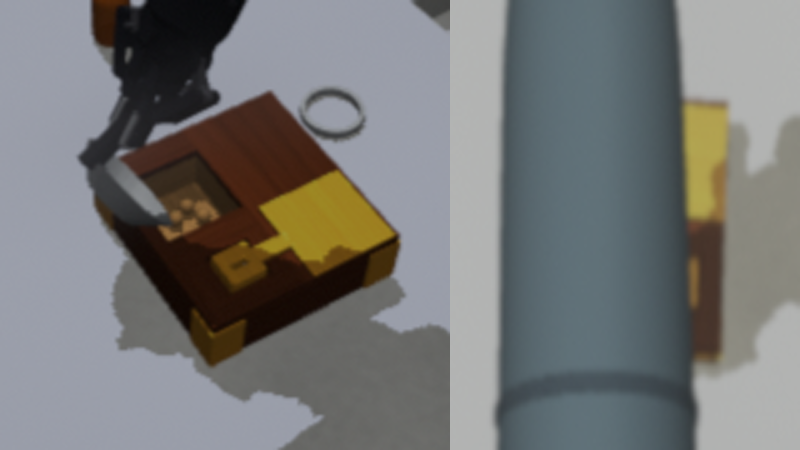

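Beads are lying in the well (around (190,210) in the left part) and the cup is drained. I lift it and return to the original spot.

```bash
python3 - <<'E'
from pour import *
f=np.load("g0.npz"); R0=f["R"]; p,R,_=pose()
rel=np.degrees(Ro.from_matrix(R0.T@R).as_rotvec()); print(rel)
tw=-rel[0] if rel[0]<0 else 360-rel[0]; print(tw)
A=p+[0,0,.05]; B=np.array([.506,.312,.245]); n=26
t=[p+[0,0,.025],A]+[A+(B-A)*min(1,(i+1)/20) for i in range(n)]
rows(t,[0,0]+[round(tw/n,1)]*n)
E
```

```text
[178.16161244   0.43082928  -0.3331034 ]
181.83838755556445
([-2.2, -1.2, 0.1], 0)
([-2.2, -1.2, 0.0], 0)
([0.2, 0.0, -1.2], np.float64(7.0))
([0.2, -0.2, -1.3], np.float64(7.0))
([0.2, -0.3, -1.2], np.float64(7.0))
([0.2, -0.4, -1.2], np.float64(7.0))
([0.2, -0.6, -1.0], np.float64(7.0))
([0.2, -0.8, -1.1], np.float64(7.0))
([0.2, -0.8, -0.9], np.float64(7.0))
([0.2, -1.0, -0.8], np.float64(7.0))
([0.2, -1.0, -0.7], np.float64(7.0))
([0.2, -1.1, -0.5], np.float64(7.0))
([0.2, -1.2, -0.4], np.float64(7.0))
([0.2, -1.2, -0.3], np.float64(7.0))
([0.2, -1.3, -0.1], np.float64(7.0))
([0.2, -1.2, 0.0], np.float64(7.0))
([0.2, -1.3, 0.2], np.float64(7.0))
([0.2, -1.2, 0.4], np.float64(7.0))
([0.2, -1.1, 0.4], np.float64(7.0))
([0.2, -1.1, 0.7], np.float64(7.0))
([0.2, -1.0, 0.7], np.float64(7.0))
([0.2, -0.9, 0.9], np.float64(7.0))
([0.0, 0.0, -0.0], np.float64(7.0))
([0.0, 0.0, -0.0], np.float64(7.0))
([0.0, 0.0, -0.0], np.float64(7.0))
([0.0, -0.0, -0.0], np.float64(7.0))
([0.0, -0.0, -0.0], np.float64(7.0))
([0.0, -0.0, -0.0], np.float64(7.0))
end [0.50609915 0.31220686 0.24532268]
```

Call:
carry_out(
  moves=[
    {"gripper": 0, "translation": [-2.2, -1.2, 0.1], "twist": 0},
    {"gripper": 0, "translation": [-2.2, -1.2, 0], "twist": 0},
    {"gripper": 0, "translation": [0.2, 0, -1.2], "twist": 7},
    {"gripper": 0, "translation": [0.2, -0.2, -1.3], "twist": 7},
    {"gripper": 0, "translation": [0.2, -0.3, -1.2], "twist": 7},
    {"gripper": 0, "translation": [0.2, -0.4, -1.2], "twist": 7},
    {"gripper": 0, "translation": [0.2, -0.6, -1], "twist": 7},
    {"gripper": 0, "translation": [0.2, -0.8, -1.1], "twist": 7},
  ],
)

```text
clock: 16.27
eef_pos: [0.5107, 0.1382, 0.2728]
tool_rot: [-45.1, 61.7, 178.8]
ft_force: [0.3, 0.3, -0.5]
finger_gap: 0.0111
```

Call:
carry_out(
  moves=[
    {"gripper": 0, "translation": [0.2, -0.8, -0.9], "twist": 7},
    {"gripper": 0, "translation": [0.2, -1, -0.8], "twist": 7},
    {"gripper": 0, "translation": [0.2, -1, -0.7], "twist": 7},
    {"gripper": 0, "translation": [0.2, -1.1, -0.5], "twist": 7},
    {"gripper": 0, "translation": [0.2, -1.2, -0.4], "twist": 7},
    {"gripper": 0, "translation": [0.2, -1.2, -0.3], "twist": 7},
    {"gripper": 0, "translation": [0.2, -1.3, -0.1], "twist": 7},
    {"gripper": 0, "translation": [0.2, -1.2, 0], "twist": 7},
  ],
)

```text
clock: 16.93
eef_pos: [0.5079, 0.2377, 0.2572]
tool_rot: [10.9, 61.7, 178.8]
ft_force: [0.5, 0.7, -0.9]
finger_gap: 0.0109
```

Call:
carry_out(
  moves=[
    {"gripper": 0, "translation": [0.2, -1.3, 0.2], "twist": 7},
    {"gripper": 0, "translation": [0.2, -1.2, 0.4], "twist": 7},
    {"gripper": 0, "translation": [0.2, -1.1, 0.4], "twist": 7},
    {"gripper": 0, "translation": [0.2, -1.1, 0.7], "twist": 7},
    {"gripper": 0, "translation": [0.2, -1, 0.7], "twist": 7},
    {"gripper": 0, "translation": [0.2, -0.9, 0.9], "twist": 7},
    {"gripper": 0, "translation": [0, 0, 0], "twist": 7},
    {"gripper": 0, "translation": [0, 0, 0], "twist": 7},
  ],
)

```text
clock: 17.6
eef_pos: [0.5052, 0.3133, 0.2454]
tool_rot: [66.9, 61.7, 178.9]
ft_force: [0.6, -0.2, -1.2]
finger_gap: 0.0105
```

Call:
carry_out(
  moves=[
    {"gripper": 0, "translation": [0, 0, 0], "twist": 7},
    {"gripper": 0, "translation": [0, 0, 0], "twist": 7},
    {"gripper": 0, "translation": [0, 0, 0], "twist": 7},
    {"gripper": 0, "translation": [0, 0, 0], "twist": 7},
    {"gripper": 0, "translation": [0, 0, 0], "twist": 0},
  ],
)

```text
clock: 18.02
eef_pos: [0.5055, 0.3124, 0.2458]
tool_rot: [94.7, 61.7, 178.8]
ft_force: [-0.3, 0.5, -0.7]
finger_gap: 0.0109
```

```bash
python3 - <<'E'
from pour import *
f=np.load("g0.npz"); R0=f["R"]; p,R,_=pose(); rep()
print(np.degrees(Ro.from_matrix(R0.T@R).as_rotvec()), shift(np.array([.5051,.311,.1165])-p), shift([0,0,-.04]))
im=robot.capture('side')[:,:,::-1]; tp=robot.capture('top')[:,:,::-1]
c=lambda im,x,y,w,h,W,H: cv2.resize(im[y:y+h,x:x+w],(W,H),interpolation=cv2.INTER_CUBIC)
cv2.imwrite('pics/s3.png',np.hstack([c(im,140,100,120,120,400,400),c(tp,250,180,50,50,400,400)]))
E
```

```text
t 18.0167 j [ 21.4  46.4  32.2 102.2  10.5  24.8] p [0.5055 0.3124 0.2458] tilt 28.32 az 178.8 z [ 0.093  0.995 -0.039] ft [-0.3  0.5 -0.7] gap 0.0109
[0.19839714 0.25832811 0.23504982] [11.4  -6.1   0.36] [ 3.52 -1.89  0.15]
```

View pics/s3.png

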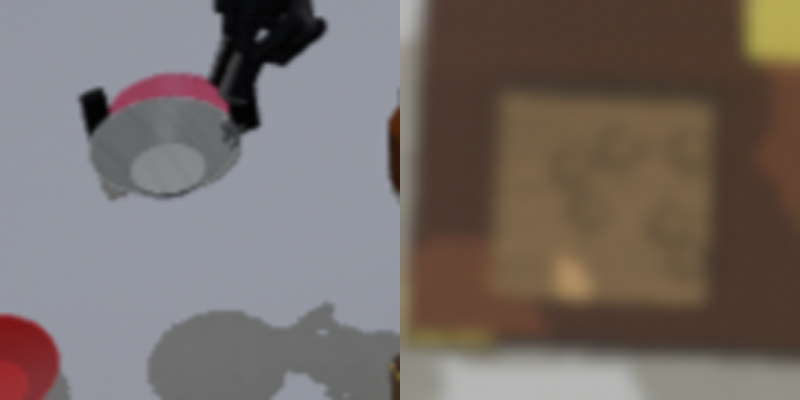

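Cup empty; in the well six shadowed beads at (570,160), (620,150), (685,150), (590,210), (665,220), (685,260). Setting the cup down.

Call:
carry_out(
  moves=[
    {"gripper": 0, "translation": [3.5, -1.9, 0.1], "twist": 0},
    {"gripper": 0, "translation": [3.5, -1.9, 0.1], "twist": 0},
    {"gripper": 0, "translation": [3.2, -1.7, 0.1], "twist": 0},
    {"gripper": 0, "translation": [0.4, -0.2, 0], "twist": 0},
    {"gripper": 0, "translation": [0.3, -0.2, 0], "twist": 0},
    {"gripper": 0, "translation": [0, 0, 0], "twist": 0},
    {"gripper": 0, "translation": [0, 0, 0], "twist": 0},
  ],
)

```text
clock: 18.7
eef_pos: [0.507, 0.3108, 0.1245]
tool_rot: [94.3, 61.9, 178.6]
ft_force: [0.6, 0.4, -0.6]
finger_gap: 0.0105
```

Call:
carry_out(
  moves=[
    {"gripper": 0, "translation": [0.35, -0.19, 0], "twist": 0},
    {"gripper": 0, "translation": [0, 0, 0], "twist": 0},
    {"gripper": 0, "translation": [0.26, -0.14, 0], "twist": 0},
    {"gripper": 0, "translation": [0, 0, 0], "twist": 0},
  ],
)

```text
clock: 19.03
eef_pos: [0.5068, 0.3103, 0.1166]
tool_rot: [94.3, 61.8, 178.5]
ft_force: [1.1, 0.5, 3.7]
finger_gap: 0.0113
```

Call:
carry_out(
  moves=[
    {"gripper": 0.4, "translation": [0, 0, 0], "twist": 0},
    {"gripper": 0.4, "translation": [0, 0, 0], "twist": 0},
    {"gripper": 0.5, "translation": [0, 0, 0], "twist": 0},
    {"gripper": 0.5, "translation": [0, 0, 0], "twist": 0},
    {"gripper": 0.5, "translation": [-3.5, 0, 0], "twist": 0},
    {"gripper": 0.5, "translation": [-4, 0, 0], "twist": 0},
    {"gripper": 0.5, "translation": [-4, 0, 0], "twist": 0},
    {"gripper": 0.5, "translation": [0, 0, 0], "twist": 0},
  ],
)

```text
clock: 19.7
eef_pos: [0.5651, 0.3094, 0.2235]
tool_rot: [93.7, 62.5, 178.0]
ft_force: [1.0, 0.3, 1.5]
finger_gap: 0.0427
```

```bash
python3 - <<'E'
from h import *
rep(); p,R,_=pose(); np.savez('w2',p=p,R=R)
im=robot.capture('wrist')[:,:,::-1]; s=robot.capture('side')[:,:,::-1]
c=lambda im,x,y,w,h,W,H: cv2.resize(im[y:y+h,x:x+w],(W,H),interpolation=cv2.INTER_CUBIC)
cv2.imwrite('pics/w2.png',np.hstack([c(im,0,0,560,420,480,360),c(s,150,120,100,100,320,360)]))
print(shift(np.array([.60,-.03,.30])-p)/10)
E
```

```text
t 19.7 j [ 19.5  55.1  46.4 107.2   9.7  23. ] p [0.5651 0.3094 0.2235] tilt 27.45 az 178.0 z [ 0.093  0.995 -0.03 ] ft [1.  0.3 1.5] gap 0.0427
[-0.883 -0.278 -3.372]
```

View pics/w2.png

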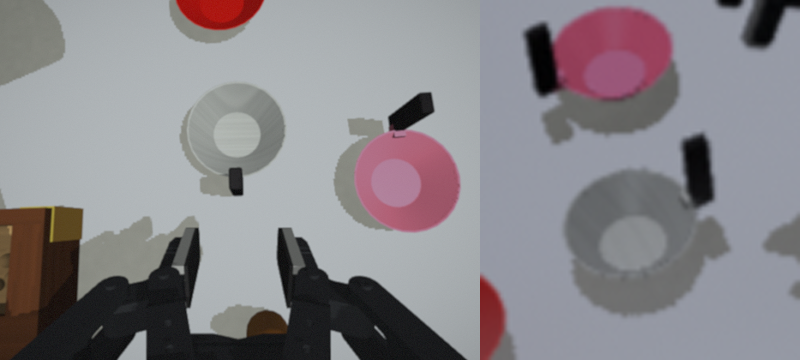

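The empty cup stands upright and released; the scent bottle is just below the gripper's body at (265,325), so I rise as I leave, then right the tool at the upper limit.

```bash
python3 -c "
from h import *
print(shift([0,0,.06])/2,shift(np.array([.50,.045,.45])-pose()[0]-[0,0,.06])/8,shift([0,0,.04]))"
```

```text
[-2.65   1.405 -0.1  ] [-1.5875   1.37375 -3.43125] [-3.53  1.87 -0.14]
```

Call:
carry_out(
  moves=[
    {"gripper": 0.5, "translation": [-2.6, 1.4, -0.1], "twist": 0},
    {"gripper": 0.5, "translation": [-2.6, 1.4, -0.1], "twist": 0},
    {"gripper": 0.5, "translation": [-1.6, 1.4, -3.4], "twist": 0},
    {"gripper": 0.5, "translation": [-1.6, 1.4, -3.4], "twist": 0},
    {"gripper": 0.5, "translation": [-1.6, 1.4, -3.4], "twist": 0},
    {"gripper": 0.5, "translation": [-1.6, 1.4, -3.4], "twist": 0},
    {"gripper": 0.5, "translation": [-1.6, 1.4, -3.4], "twist": 0},
    {"gripper": 0.5, "translation": [-1.6, 1.4, -3.4], "twist": 0},
  ],
)

```text
clock: 20.47
eef_pos: [0.5107, 0.1118, 0.4044]
tool_rot: [94.5, 61.5, 178.8]
ft_force: [0.9, -0.3, -0.1]
finger_gap: 0.0426
```

Call:
carry_out(
  moves=[
    {"gripper": 0.5, "translation": [-1.6, 1.4, -3.4], "twist": 0},
    {"gripper": 0.5, "translation": [-1.6, 1.4, -3.4], "twist": 0},
    {"gripper": 0.5, "translation": [-3.5, 1.9, 0], "twist": 0},
    {"gripper": 0.5, "translation": [-3.5, 1.9, 0], "twist": 0},
    {"gripper": 0.5, "translation": [-3.5, 1.9, 0], "twist": 0},
    {"gripper": 0.5, "translation": [-3.5, 1.9, 0], "twist": 0},
  ],
)

```text
clock: 20.97
eef_pos: [0.4224, 0.0481, 0.4995]
tool_rot: [93.7, 67.6, 177.9]
ft_force: [-0.3, 0.7, 0.5]
finger_gap: 0.0423
```

```bash
python3 -c "
from h import *
rep();print(shift([0,0,.04]),shift([.04,0,0]))"
```

```text
t 20.9667 j [ -2.1  23.1  31.8 121.1   0.    3.8] p [0.4224 0.0481 0.4995] tilt 22.39 az 177.9 z [ 0.097  0.995 -0.025] ft [-0.3  0.7  0.5] gap 0.0423
[-3.7   1.52 -0.1 ] [-1.52 -3.68  0.39]
```

Call:
carry_out(
  moves=[
    {"gripper": 0.5, "translation": [-4, 0.6, 0], "twist": 0},
    {"gripper": 0.5, "translation": [-4, 0.6, 0], "twist": 0},
    {"gripper": 0.5, "translation": [-4, 0.6, 0], "twist": 0},
    {"gripper": 0.5, "translation": [-4, 0.6, 0], "twist": 0},
    {"gripper": 0.5, "translation": [-4, 0.6, 0], "twist": 0},
    {"gripper": 0.5, "translation": [-4, 0.6, 0], "twist": 0},
  ],
)

```text
clock: 21.47
eef_pos: [0.3948, 0.043, 0.5605]
tool_rot: [92.5, 76.9, 176.6]
ft_force: [-0.3, 0.1, -0.0]
finger_gap: 0.043
```

```bash
python3 -c "
from h import *
rep();print(shift([0,0,.04]),shift([.04,0,0]))"
```

```text
t 21.4667 j [-3.000e+00  1.580e+01  3.380e+01  1.212e+02  1.000e-01  2.800e+00] p [0.3948 0.043  0.5605] tilt 13.08 az 176.6 z [ 0.101  0.995 -0.01 ] ft [-0.3  0.1 -0. ] gap 0.043
[-3.9   0.9  -0.04] [-0.9  -3.88  0.4 ]
```

Call:
carry_out(
  moves=[
    {"gripper": 0.5, "translation": [-4, 0.4, 0], "twist": 0},
    {"gripper": 0.5, "translation": [-4, 0.4, 0], "twist": 0},
    {"gripper": 0.5, "translation": [-4, 0.3, 0], "twist": 0},
    {"gripper": 0.5, "translation": [-4, 0.3, 0], "twist": 0},
    {"gripper": 0.5, "translation": [-4, 0.2, 0], "twist": 0},
    {"gripper": 0.5, "translation": [-4, 0.2, 0], "twist": 0},
    {"gripper": 0.5, "translation": [-4, 0.1, 0], "twist": 0},
  ],
)

```text
clock: 22.05
eef_pos: [0.3627, 0.0384, 0.6249]
tool_rot: [85.5, 87.7, 169.6]
ft_force: [-0.4, -0.2, 0.6]
finger_gap: 0.0423
```

```bash
python3 -c "
from h import *
rep();print(shift([0,0,.04]),shift([.04,0,0]))"
```

```text
t 22.05 j [ -4.1   8.5  37.3 121.2   0.3   1.8] p [0.3627 0.0384 0.6249] tilt 2.34 az 169.6 z [0.103 0.995 0.003] ft [-0.4 -0.2  0.6] gap 0.0423
[-4.    0.16  0.01] [-0.16 -3.98  0.41]
```

Call:
carry_out(
  moves=[
    {"gripper": 0.5, "translation": [-4, 0.1, 0], "twist": 0},
    {"gripper": 0.5, "translation": [-2, 0, 0], "twist": 0},
    {"gripper": 0.5, "translation": [0, 0, 0], "twist": 0},
  ],
)

```text
clock: 22.3
eef_pos: [0.3548, 0.0378, 0.6389]
tool_rot: [-15.2, 89.7, 68.9]
ft_force: [-0.5, -1.1, -0.2]
finger_gap: 0.0425
```

```bash
python3 -c "
from h import *
rep(); p,R,_=pose()
print(shift([0,0,.04]),R[:,0], shift(np.array([.41,-.29,.24])-p)/13)"
```

```text
t 22.3 j [ -4.3   7.   38.3 121.2   0.3   1.6] p [0.3548 0.0378 0.6389] tilt 0.31 az 68.9 z [0.103 0.995 0.005] ft [-0.5 -1.1 -0.2] gap 0.0425
[-4.   -0.01  0.02] [ 0.00197361  0.00511541 -0.99998497] [ 3.05692308 -0.67769231 -2.48076923]
```

```bash
python3 -c "
from h import *
p,R,_=pose()
a=np.array([.534,-.036,.25]);print(shift(a-p)/11, shift(np.array([.403,-.324,.24])-a)/8)"
```

```text
[ 3.53545455 -1.68454545 -0.51818182] [ 0.10375  1.2575  -3.75   ]
```

Call:
carry_out(
  moves=[
    {"gripper": 0.5, "translation": [3.5, -1.7, -0.5], "twist": 0},
    {"gripper": 0.5, "translation": [3.5, -1.7, -0.5], "twist": 0},
    {"gripper": 0.5, "translation": [3.5, -1.7, -0.5], "twist": 0},
    {"gripper": 0.5, "translation": [3.5, -1.7, -0.5], "twist": 0},
    {"gripper": 0.5, "translation": [3.5, -1.7, -0.5], "twist": 0},
    {"gripper": 0.5, "translation": [3.5, -1.7, -0.5], "twist": 0},
    {"gripper": 0.5, "translation": [3.5, -1.7, -0.5], "twist": 0},
    {"gripper": 0.5, "translation": [3.5, -1.7, -0.5], "twist": 0},
  ],
)

```text
clock: 22.97
eef_pos: [0.4864, -0.0147, 0.3539]
tool_rot: [43.4, 89.6, 127.5]
ft_force: [1.7, -0.6, 0.2]
finger_gap: 0.043
```

Call:
carry_out(
  moves=[
    {"gripper": 0.5, "translation": [3.5, -1.7, -0.5], "twist": 0},
    {"gripper": 0.5, "translation": [3.5, -1.7, -0.5], "twist": 0},
    {"gripper": 0.5, "translation": [3.5, -1.7, -0.5], "twist": 0},
    {"gripper": 0.5, "translation": [0, 0, 0], "twist": 0},
    {"gripper": 0.5, "translation": [0, 0, 0], "twist": 0},
  ],
)

```text
clock: 23.38
eef_pos: [0.5335, -0.0339, 0.2486]
tool_rot: [61.1, 89.3, 145.2]
ft_force: [-0.7, -0.8, 1.0]
finger_gap: 0.0428
```

```bash
python3 - <<'E'
from h import *
rep(); p,R,_=pose(); np.savez('w3',p=p,R=R)
cv2.imwrite('pics/w3.png',robot.capture('wrist')[:,:,::-1]); rep()
C=cam('wrist',p,R); print(proj(C,[.534,-.036,.064]))
print(shift(np.array([.403,-.324,.23])-p)/8)
E
```

```text
t 23.3833 j [-10.6  18.7  -7.9  64.    0.3  -4.6] p [ 0.5335 -0.0339  0.2486] tilt 0.7 az 145.2 z [0.104 0.995 0.006] ft [-0.7 -0.8  1. ] gap 0.0428
t 23.4333 j [-10.5  18.5  -7.8  64.1   0.3  -4.6] p [ 0.5344 -0.0339  0.251 ] tilt 0.48 az 132.6 z [0.103 0.995 0.006] ft [0.8 0.  0.5] gap 0.0426
[273.61044535 209.6724236 ]
[ 0.21875  1.24625 -3.77625]
```

Call:
carry_out(
  moves=[
    {"gripper": 0.7, "translation": [0.2, 1.2, -3.8], "twist": 0},
    {"gripper": 0.7, "translation": [0.2, 1.2, -3.8], "twist": 0},
    {"gripper": 0.7, "translation": [0.2, 1.2, -3.8], "twist": 0},
    {"gripper": 0.7, "translation": [0.2, 1.2, -3.8], "twist": 0},
    {"gripper": 0.7, "translation": [0.2, 1.2, -3.8], "twist": 0},
    {"gripper": 0.7, "translation": [0.2, 1.2, -3.8], "twist": 0},
    {"gripper": 0.7, "translation": [0.2, 1.2, -3.8], "twist": 0},
    {"gripper": 0.7, "translation": [0.2, 1.2, -3.8], "twist": 0},
  ],
)

```text
clock: 24.1
eef_pos: [0.408, -0.3283, 0.2375]
tool_rot: [-22.2, 89.9, 61.9]
ft_force: [-0.0, -0.3, -0.2]
finger_gap: 0.0597
```

Call:
carry_out(
  moves=[
    {"gripper": 0.7, "translation": [0, 0, 0], "twist": 0},
    {"gripper": 0.7, "translation": [0, 0, 0], "twist": 0},
  ],
)

```text
clock: 24.27
eef_pos: [0.4081, -0.3284, 0.2368]
tool_rot: [-5.4, 89.8, 78.5]
ft_force: [0.1, 1.1, 0.5]
finger_gap: 0.0599
```

```bash
python3 - <<'E'
from h import *
rep(); p,R,_=pose(); np.savez('w4',p=p,R=R)
b=robot.capture('wrist')[:,:,::-1]; rep(); cv2.imwrite('pics/w4.png',b)
a=cv2.imread('pics/w3.png')
print(proj(cam('wrist',p,R),[.403,-.324,.068]))
c=lambda im,x,y,w,h,W,H: cv2.resize(im[y:y+h,x:x+w],(W,H),interpolation=cv2.INTER_CUBIC)
cv2.imwrite('pics/m2.png',np.hstack([c(a,225,160,100,100,400,400),c(b,215,140,120,120,400,400)]))
E
```

```text
t 24.2667 j [-45.8  17.5 -11.4  61.2   0.1 -39.7] p [ 0.4081 -0.3284  0.2368] tilt 0.16 az 78.5 z [0.107 0.994 0.003] ft [0.1 1.1 0.5] gap 0.0599
t 24.3167 j [-45.7  17.5 -11.5  61.2   0.1 -39.7] p [ 0.4086 -0.327   0.2364] tilt 0.21 az 89.6 z [0.104 0.995 0.004] ft [-0.3  0.8  0.4] gap 0.0599
[282.08520302 205.90315792]
```

View pics/m2.png

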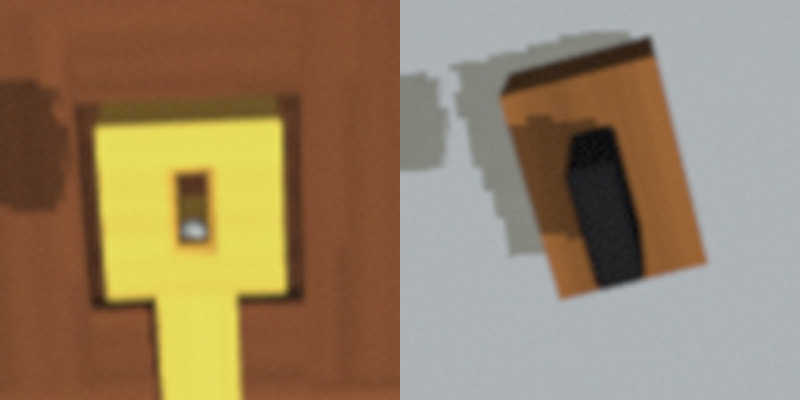

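Left: lock face with corners (95,125), (282,118), (289,293), (104,301), slot centre (192,208.5). Right: the rest's top with corners (102,97), (252,58), (306,264), (161,298) relative to its crop, the key's bow in its middle.

```bash
python3 - <<'E'
from h import *
from scipy.optimize import least_squares
def cv(X,Y,s,x0,y0): return ((X+.5)/s-.5+x0,(Y+.5)/s-.5+y0)
def fit(C,pts,s,x0,y0,z,hx,hy,g):
    uv=np.array([cv(*q,s,x0,y0) for q in pts]); w=np.array([toz(C,*q,z) for q in uv]); print(w[:,:2].round(4).tolist())
    # corners order TL,TR,BR,BL in image: TL=(-x,+y)...
    own=np.array([(-hx,hy),(-hx,-hy),(hx,-hy),(hx,hy)])
    if w[0,1]<w[1,1]: own[:,1]*=-1
    r=least_squares(lambda q:((own@Rz(q[2])[:2,:2].T+q[:2])-w[:,:2]).ravel(),g); print("fit",r.x.round(4),"res mm",(r.fun*1e3).round(1))
    return r.x
f=np.load("w3.npz"); C3=cam("wrist",f["p"],f["R"])
p3=np.array([.5340,-.0339,.2498]); C3=cam("wrist",p3,f["R"])
L=fit(C3,[(95,125),(282,118),(289,293),(104,301)],4,225,160,.064,.018,.018,[.53,-.03,0])
print("slot",toz(C3,*cv(192,208.5,4,225,160),.064))
f=np.load("w4.npz"); C4=cam("wrist",np.array([.4083,-.3279,.2366]),f["R"])
K=fit(C4,[(102,97),(252,58),(306,264),(161,298)],10/3,215,140,.032,.028,.020,[.4,-.32,10])
for n,q in dict(TL=(168,172),TR=(225,162),BR=(243,275),BL=(200,287)).items(): print(n,toz(C4,*cv(*q,10/3,215,140),.068).round(4))
E
```

```text
[[0.5174, -0.054], [0.5199, -0.0175], [0.5568, -0.0193], [0.5545, -0.0571]]
fit [ 0.5372 -0.037  -3.7012] res mm [ 0.6  0.3  0.5 -0.4 -0.5 -0.9 -0.6  1. ]
slot [ 0.53660798 -0.03701845  0.064     ]
[[0.3797, -0.3509], [0.3741, -0.3132], [0.429, -0.3044], [0.4344, -0.343]]
fit [ 0.4043 -0.3279  8.5479] res mm [-0.1 -0.9 -0.5  1.   0.   0.5  0.6 -0.5]
TL [ 0.3906 -0.3347  0.068 ]
TR [ 0.3897 -0.322   0.068 ]
BR [ 0.4164 -0.3207  0.068 ]
BL [ 0.4182 -0.3307  0.068 ]
```

Call:
carry_out(
  moves=[
    {"gripper": 0.7, "translation": [0, 0.4, 0], "twist": -7.1},
    {"gripper": 0.7, "translation": [0, 0, 0], "twist": -7.1},
    {"gripper": 0.7, "translation": [4, 0, 0], "twist": -0.3},
    {"gripper": 0.7, "translation": [4, 0, 0], "twist": 0},
    {"gripper": 0.7, "translation": [3, 0, 0], "twist": 0},
    {"gripper": 0.7, "translation": [1.4, 0, 0], "twist": 0},
    {"gripper": 0.7, "translation": [0, 0, 0], "twist": 0},
  ],
)

```text
clock: 24.9
eef_pos: [0.4031, -0.3217, 0.1078]
tool_rot: [24.5, 89.3, 123.2]
ft_force: [0.1, 0.5, -0.0]
finger_gap: 0.0595
```

```bash
python3 -c "
from h import *
rep(); p,R,s=pose(); print(shift(np.array([.4043,-.3279,.112])-p))"
```

```text
t 24.9 j [-45.7  23.9 -23.2  43.7   0.1 -54.5] p [ 0.4031 -0.3217  0.1078] tilt 0.7 az 123.2 z [-0.152  0.988  0.011] ft [ 0.1  0.5 -0. ] gap 0.0595
[-0.43 -0.02 -0.63]
```

Call:
carry_out(
  moves=[
    {"gripper": 0.7, "translation": [-0.3, 0, -0.3], "twist": 0},
    {"gripper": 0.7, "translation": [0, 0, 0], "twist": 0},
  ],
)

```text
clock: 25.07
eef_pos: [0.4064, -0.3291, 0.1157]
tool_rot: [-16.7, 89.9, 82.0]
ft_force: [0.7, -1.0, -0.7]
finger_gap: 0.0597
```

```bash
python3 - <<'E'
from h import *
for i in range(3):
    rep(); p,R,s=pose(); print(shift(np.array([.4043,-.3279,.112])-p)); im=robot.capture('wrist')[:,:,::-1]
cv2.imwrite('pics/w5.png',cv2.resize(im[150:420,80:480],(800,540),interpolation=cv2.INTER_CUBIC))
E
```

```text
t 25.0667 j [-46.   23.6 -22.1  44.4   0.1 -54.7] p [ 0.4064 -0.3291  0.1157] tilt 0.14 az 82.0 z [-0.151  0.989  0.002] ft [ 0.7 -1.  -0.7] gap 0.0597
[0.37 0.19 0.15]
t 25.1167 j [-46.   23.6 -22.1  44.3   0.1 -54.7] p [ 0.4065 -0.3294  0.1158] tilt 0.12 az 63.2 z [-0.15   0.989  0.002] ft [-0.2 -0.  -1.1] gap 0.0597
[0.38 0.19 0.18]
t 25.1667 j [-46.   23.6 -22.1  44.3   0.1 -54.7] p [ 0.4063 -0.3295  0.1156] tilt 0.12 az 65.6 z [-0.15   0.989  0.002] ft [ 0.6 -0.3  0.6] gap 0.06
[0.36 0.17 0.19]
```

View pics/w5.png

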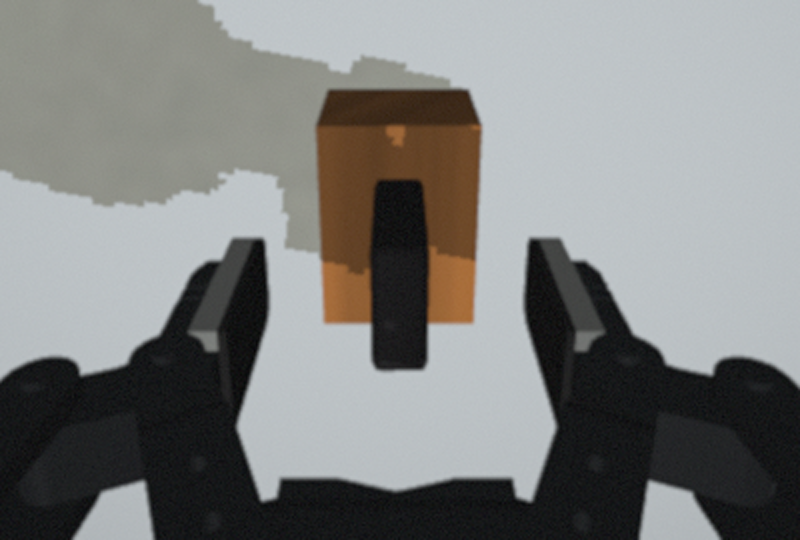

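View: bow at (400,275), centred between the pads, aligned with the rest. Closing on it.

Call:
carry_out(
  moves=[
    {"gripper": 0.7, "translation": [0.3, 0.2, 0.1], "twist": 0},
    {"gripper": 0, "translation": [0, 0, 0], "twist": 0},
    {"gripper": 0, "translation": [0, 0, 0], "twist": 0},
    {"gripper": 0, "translation": [0, 0, 0], "twist": 0},
    {"gripper": 0, "translation": [0, 0, 0], "twist": 0},
    {"gripper": 0, "translation": [0, 0, 0], "twist": 0},
    {"gripper": 0, "translation": [0, 0, 0], "twist": 0},
    {"gripper": 0, "translation": [0, 0, 0], "twist": 0},
  ],
  force=60,
)

```text
clock: 25.88
eef_pos: [0.4027, -0.3283, 0.1104]
tool_rot: [16.9, 89.7, 115.5]
ft_force: [-0.1, -2.8, 0.3]
finger_gap: 0.0113
```

```bash
python3 -c "
from h import *
rep(); p,R,s=pose(); np.savez('g1',p=p,R=R)
a=p+[0,0,.08]; b=np.array([.5367+p[0]-.4043,-.037+p[1]+.3279,a[2]]); print(b,shift(b-a)/9, shift([0,0,.04]))"
```

```text
t 25.8833 j [-46.2  23.8 -22.8  43.7   0.1 -54.8] p [ 0.4027 -0.3283  0.1104] tilt 0.26 az 115.5 z [-0.149  0.989  0.004] ft [-0.1 -2.8  0.3] gap 0.0113
[ 0.53513896 -0.03743954  0.19042368] [ 0.01       -1.93666667  2.97666667] [-4.    0.01  0.02]
```

Call:
carry_out(
  moves=[
    {"gripper": 0, "translation": [-4, 0, 0], "twist": 0},
    {"gripper": 0, "translation": [-4, 0, 0], "twist": 0},
    {"gripper": 0, "translation": [0, -1.9, 3], "twist": 0},
    {"gripper": 0, "translation": [0, -1.9, 3], "twist": 0},
    {"gripper": 0, "translation": [0, -1.9, 3], "twist": 0},
    {"gripper": 0, "translation": [0, -1.9, 3], "twist": 0},
    {"gripper": 0, "translation": [0, -1.9, 3], "twist": 0},
    {"gripper": 0, "translation": [0, -1.9, 3], "twist": 0},
  ],
)

```text
clock: 26.55
eef_pos: [0.4882, -0.131, 0.1907]
tool_rot: [21.6, 89.6, 120.1]
ft_force: [-0.1, -0.3, 0.4]
finger_gap: 0.0109
```

Call:
carry_out(
  moves=[
    {"gripper": 0, "translation": [0, -1.9, 3], "twist": 0},
    {"gripper": 0, "translation": [0, -1.9, 3], "twist": 0},
    {"gripper": 0, "translation": [0, -1.9, 2.9], "twist": 0},
    {"gripper": 0, "translation": [0, 0, 0], "twist": 6},
    {"gripper": 0, "translation": [0, 0, 0], "twist": 6},
    {"gripper": 0, "translation": [0, 0, 0], "twist": 0},
    {"gripper": 0, "translation": [0, 0, 0], "twist": 0},
    {"gripper": 0, "translation": [0, 0, 0], "twist": 0},
  ],
)

```text
clock: 27.22
eef_pos: [0.531, -0.0367, 0.1911]
tool_rot: [34.8, 89.6, 121.5]
ft_force: [-0.7, -0.1, -0.9]
finger_gap: 0.0111
```

```bash
python3 - <<'E'
from h import *
rep(); p,R,s=pose(); im=robot.capture('wrist')[:,:,::-1]; rep(); p,R,s=pose(); np.savez('w6',p=p,R=R)
sd=robot.capture('side')[:,:,::-1]; cv2.imwrite('pics/sd6.png',sd); cv2.imwrite('pics/w6f.png',im)
C=cam('side'); u=proj(C,[.5367,-.037,.09]).astype(int); print(u, proj(cam('wrist',p,R),[.5367,-.037,.064]))
c=lambda im,x,y,w,h,W,H: cv2.resize(im[y:y+h,x:x+w],(W,H),interpolation=cv2.INTER_CUBIC)
cv2.imwrite('pics/w6.png',np.hstack([c(im,200,150,160,200,440,550),c(sd,u[0]-35,u[1]-60,70,110,350,550)]))
E
```

```text
t 27.2167 j [-10.9  20.4 -14.4  55.5   0.3  -7.6] p [ 0.531  -0.0367  0.1911] tilt 0.39 az 121.5 z [0.058 0.998 0.006] ft [-0.7 -0.1 -0.9] gap 0.0111
t 27.2667 j [-10.9  20.4 -14.4  55.5   0.3  -7.6] p [ 0.5311 -0.0369  0.1912] tilt 0.38 az 119.8 z [0.059 0.998 0.006] ft [-0.2 -0.1 -1. ] gap 0.0111
[315 237] [276.6537094  243.63663311]
```

View pics/w6.png

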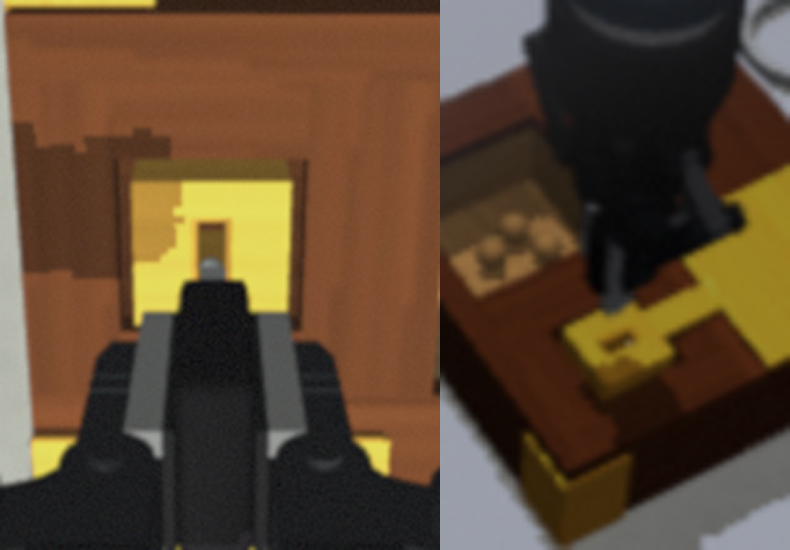

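Steady view: lock face's near edge from (132,182) to (293,180), slot between 193 and 230 with its near end at row 219, blade tip (210,265) just in front of it. I use this settled frame to refine the lock and the key.

```bash
python3 - <<'E'
from h import *
f=np.load("w6.npz"); p,R=f["p"],f["R"]; C=cam("wrist",p,R)
q=lambda X,Y,z:toz(C,(X+.5)/2.75-.5+200,(Y+.5)/2.75-.5+150,z)
a,b=q(132,182,.064),q(293,180,.064); print(a,b,"len",np.linalg.norm(a-b),"yaw",np.degrees(np.arctan2(-(b-a)[0],(b-a)[1])))
yaw=-3.2; ex=Rz(yaw)[:,0]
print("centre by edge",(a+b)/2+.018*ex)
s=q(211.5,219,.064); print("centre by slot end",s+.0093*ex)
l,r=q(134,290,.064),q(290,290,.064); print("side mids",l,r,(l+r)/2)
# key: bow top near... bow -x face edges at rows 282 (underside) ; x 183..246
print("bow underside -x edge", q(181,313,.112+0), )
k=p+robot.grip_depth*R[:,0]; print("grasp pt",k,"R z yaw",np.degrees(np.arctan2(-R[0,2],R[1,2])))
g=np.load("g1.npz"); print("key-TCP at grasp",.4043-g["p"][0],-.3279-g["p"][1])
# predicted blade tip front edge if key centre = TCP + (.0016,.0004)
for dx in (0,.0016,.003):
    kc=p+[dx,0.0004,0]; zb=p[2]-.1104+.032-.025
    print(dx,(proj(C,[kc[0]-.005,kc[1],zb])-[200,150])*2.75,(proj(C,[kc[0]-.007,kc[1],zb+.005])-[200,150])*2.75,(proj(C,[kc[0]-.015,kc[1],zb+.025])-[200,150])*2.75,(proj(C,[kc[0]-.015,kc[1],zb+.061])-[200,150])*2.75)
E
```

```text
[ 0.51683505 -0.05377901  0.064     ] [ 0.5185666  -0.01755567  0.064     ] len 0.03626470204044668 yaw -2.7367789136592804
centre by edge [ 0.53567276 -0.03667213  0.064     ]
centre by slot end [ 0.53617144 -0.03696787  0.064     ]
side mids [ 0.54367171 -0.05566943  0.064     ] [ 0.54592854 -0.01913368  0.064     ] [ 0.54480013 -0.03740156  0.064     ]
bow underside -x edge [ 0.52532223 -0.04192799  0.112     ]
grasp pt [ 0.5309522  -0.03656417  0.13731236] R z yaw -3.357558769241823
key-TCP at grasp 0.001561040174216377 0.0004395370921729813
0 [210.51032532 258.43619743] [209.95076496 259.70880646] [207.34397479 265.63743353] [207.00066365 375.48551972]
0.0016 [210.98113229 265.577719  ] [210.43679493 267.05400747] [207.90205497 273.92843441] [207.70663634 385.51554392]
0.003 [211.39099891 271.79485586] [210.85985168 273.44751627] [208.38749292 281.14024115] [208.3197625 394.2264619]
```

Call:
carry_out(
  moves=[
    {"gripper": 0, "translation": [0, -0.34, 0], "twist": 0},
    {"gripper": 0, "translation": [1.5, 0, 0], "twist": 0},
    {"gripper": 0, "translation": [0.8, 0, 0], "twist": 0},
    {"gripper": 0, "translation": [0.4, 0, 0], "twist": 0},
    {"gripper": 0, "translation": [0.2, 0, 0], "twist": 0},
    {"gripper": 0, "translation": [0, 0, 0], "twist": 0},
  ],
  force=60,
)

```text
clock: 27.82
eef_pos: [0.5344, -0.0366, 0.1618]
tool_rot: [38.2, 89.6, 124.7]
ft_force: [-0.1, 0.1, -0.9]
finger_gap: 0.0115
```

```bash
python3 -c "
from h import *
rep()"
```

```text
t 27.8167 j [-10.8  22.2 -16.4  51.7   0.3  -7.4] p [ 0.5344 -0.0366  0.1618] tilt 0.4 az 124.7 z [0.06  0.998 0.006] ft [-0.1  0.1 -0.9] gap 0.0115
```

Call:
carry_out(
  moves=[
    {"gripper": 0, "translation": [0.3, 0, 0], "twist": 0},
    {"gripper": 0, "translation": [0.3, 0, 0], "twist": 1.5},
    {"gripper": 0, "translation": [0.3, 0, 0], "twist": -3},
    {"gripper": 0, "translation": [0.2, 0, 0], "twist": 3},
    {"gripper": 0, "translation": [0.2, 0, 0], "twist": -1.5},
    {"gripper": 0, "translation": [0, 0, 0], "twist": 0},
  ],
)

```text
clock: 28.32
eef_pos: [0.5337, -0.0368, 0.1496]
tool_rot: [49.5, 89.6, 136.1]
ft_force: [-3.7, -1.2, 1.1]
finger_gap: 0.0106
```

Call:
carry_out(
  moves=[
    {"gripper": 0, "translation": [0.2, 0.05, 0], "twist": 1.5},
    {"gripper": 0, "translation": [0.2, 0, 0], "twist": -3},
    {"gripper": 0, "translation": [0.2, 0, 0], "twist": 3},
    {"gripper": 0, "translation": [0.1, 0, 0], "twist": -1.5},
    {"gripper": 0, "translation": [0, 0, 0], "twist": 0},
  ],
)

```text
clock: 28.73
eef_pos: [0.5348, -0.0365, 0.1435]
tool_rot: [12.7, 89.7, 99.3]
ft_force: [-1.6, 0.7, 4.7]
finger_gap: 0.0111
```

Call:
carry_out(
  moves=[
    {"gripper": 0, "translation": [0.2, 0, 0], "twist": 1.5},
    {"gripper": 0, "translation": [0.1, 0, 0], "twist": -3},
    {"gripper": 0, "translation": [0, 0, 0], "twist": 1.5},
    {"gripper": 0, "translation": [0, 0, 0], "twist": 0},
  ],
)

```text
clock: 29.07
eef_pos: [0.5349, -0.0366, 0.1421]
tool_rot: [4.5, 89.7, 91.0]
ft_force: [-7.4, 0.2, 19.2]
finger_gap: 0.0111
```

```bash
python3 - <<'E'
from h import *
rep()
sd=robot.capture('side')[:,:,::-1]; im=robot.capture('wrist')[:,:,::-1]
cv2.imwrite('pics/w7w.png',im); cv2.imwrite('pics/w7s.png',sd)
c=lambda im,x,y,w,h,W,H: cv2.resize(im[y:y+h,x:x+w],(W,H),interpolation=cv2.INTER_CUBIC)
cv2.imwrite('pics/w7.png',np.hstack([c(im,200,150,160,200,440,550),c(sd,280,177,70,110,350,550)]))
E
```

```text
t 29.0667 j [-10.8  23.2 -18.1  48.7   0.3  -7.3] p [ 0.5349 -0.0366  0.1421] tilt 0.27 az 91.0 z [0.061 0.998 0.005] ft [-7.4  0.2 19.2] gap 0.0111
```

View pics/w7.png

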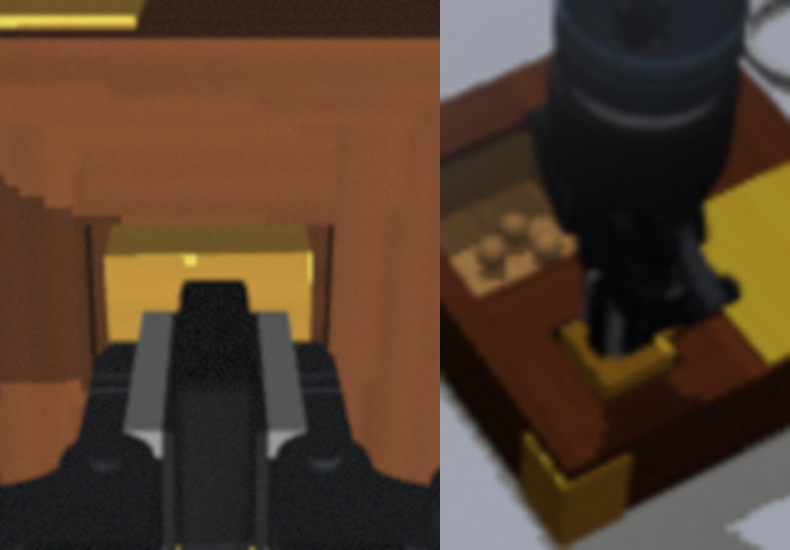

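The bow's underside sits on the lock face, 19 N of push and z matching home. Now I turn it anticlockwise (negative twist), easing the push a little.

Call:
carry_out(
  moves=[
    {"gripper": 0, "translation": [-0.08, 0.03, 0], "twist": 0},
    {"gripper": 0, "translation": [0, 0, -0.016], "twist": -7},
    {"gripper": 0, "translation": [0, 0, -0.016], "twist": -7},
    {"gripper": 0, "translation": [0, 0, -0.016], "twist": -7},
    {"gripper": 0, "translation": [0, 0, 0], "twist": 0},
  ],
)

```text
clock: 29.58
eef_pos: [0.5346, -0.037, 0.1422]
tool_rot: [-12.9, 89.7, 94.9]
ft_force: [-5.0, 0.7, 13.1]
finger_gap: 0.0107
```

```bash
python3 -c "
from h import *
rep(); print(robot.state()['wrist_torque'])"
```

```text
t 29.5833 j [-10.9  23.2 -18.1  48.7   0.3 -28.7] p [ 0.5346 -0.037   0.1422] tilt 0.3 az 94.9 z [-0.306  0.952  0.005] ft [-5.   0.7 13.1] gap 0.0107
[ 0.15760552  1.00373781 -0.06651011]
```

Call:
carry_out(
  moves=[
    {"gripper": 0, "translation": [0, 0.02, -0.016], "twist": -7},
    {"gripper": 0, "translation": [0, 0, -0.016], "twist": -7},
    {"gripper": 0, "translation": [0, 0, -0.016], "twist": -7},
    {"gripper": 0, "translation": [0, 0, -0.016], "twist": -7},
    {"gripper": 0, "translation": [0, 0, -0.016], "twist": -7},
    {"gripper": 0, "translation": [0, 0, 0], "twist": 0},
  ],
)

```text
clock: 30.08
eef_pos: [0.5345, -0.0377, 0.1421]
tool_rot: [-39.3, 89.7, 103.5]
ft_force: [-6.2, 1.1, 12.9]
finger_gap: 0.011
```

```bash
python3 -c "
from h import *
rep(); print(robot.state()['wrist_torque'])"
```

```text
t 30.0833 j [-10.9  23.3 -18.1  48.8   0.3 -63.7] p [ 0.5345 -0.0377  0.1421] tilt 0.3 az 103.5 z [-0.796  0.605  0.004] ft [-6.2  1.1 12.9] gap 0.011
[ 0.06868028  1.19186622 -0.13388442]
```

Call:
carry_out(
  moves=[
    {"gripper": 0, "translation": [0, 0, -0.016], "twist": -7},
    {"gripper": 0, "translation": [0, 0, -0.016], "twist": -7},
    {"gripper": 0, "translation": [0, 0, -0.016], "twist": -7},
    {"gripper": 0, "translation": [0, 0, -0.016], "twist": -7},
    {"gripper": 0, "translation": [0, 0, -0.016], "twist": -7},
    {"gripper": 0, "translation": [0, 0, 0], "twist": -6},
    {"gripper": 0, "translation": [0, 0, 0], "twist": 0},
    {"gripper": 0, "translation": [0, 0, 0], "twist": 0},
  ],
)

```text
clock: 30.75
eef_pos: [0.5355, -0.0385, 0.1422]
tool_rot: [-84.7, 89.8, 98.8]
ft_force: [-4.5, -0.9, 12.6]
finger_gap: 0.011
```

```bash
python3 - <<'E'
from h import *
rep(); print(robot.state()['wrist_torque'])
sd=robot.capture('side')[:,:,::-1]; tp=robot.capture('top')[:,:,::-1]; w=robot.capture('wrist')[:,:,::-1]; rep()
c=lambda im,x,y,w,h,W,H: cv2.resize(im[y:y+h,x:x+w],(W,H),interpolation=cv2.INTER_CUBIC)
cv2.imwrite('pics/fin.png',np.hstack([c(sd,130,90,330,260,480,378),c(w,0,0,560,420,320,378)]))
E
```

```text
t 30.75 j [ -11.    23.3  -17.9   48.8    0.2 -104.5] p [ 0.5355 -0.0385  0.1422] tilt 0.22 az 98.8 z [-0.998 -0.062  0.   ] ft [-4.5 -0.9 12.6] gap 0.011
[-0.23499151  0.97404352 -0.12837362]
t 30.9 j [ -11.    23.3  -17.9   48.8    0.2 -104.5] p [ 0.5356 -0.0385  0.1422] tilt 0.22 az 97.4 z [-0.998 -0.062  0.   ] ft [-4.5 -0.6 12. ] gap 0.0113
```

The viewer's limit is reached, so I check the cover's place by colour in the side picture.

```bash
python3 - <<'E'
from h import *
C=cam("side"); L=np.array([.536,-.0369,0])
s0=cv2.imread("pics/side0.png"); s1=robot.capture("side")[:,:,::-1].copy()
def yel(s):
    h=cv2.cvtColor(s,cv2.COLOR_BGR2HSV); return (h[...,0]>20)&(h[...,0]<35)&(h[...,1]>150)&(h[...,2]>50)
def test(s,ang):
    m=yel(s); M=Rz(ang-3); return np.mean([m[tuple(proj(C,L+M@[r,w,.064])[::-1].round().astype(int))] for r in np.linspace(.055,.135,9) for w in np.linspace(-.04,.04,9)])
for a in (0,70,75,80,85,90,95,100,105): print(a,round(test(s0,a),2),round(test(s1,a),2))
for r in (.055,.075,.095,.115,.135): print([ "".join("Y" if yel(s1)[tuple(proj(C,L+Rz(87)@[r,w,.064])[::-1].round().astype(int))] else "." for w in np.linspace(-.055,.055,23))])
# bystanders: image change around them
for n,u,v in(("jar",440,300),("scent",264,142),("bangle",352,185),("cup",196,182)):
    d=cv2.absdiff(s0,s1)[v-25:v+25,u-22:u+22].max(2); print(n,(d>40).mean().round(3))
E
```

```text
0 1.0 0.0
70 0.01 0.38
75 0.0 0.44
80 0.0 0.58
85 0.0 0.64
90 0.0 0.73
95 0.0 0.65
100 0.0 0.62
105 0.0 0.56
['........YY.....YYYYY...']
['.........YYYYYYYYYYY...']
['.....YYYYYYYYYYYYYYY...']
['....YYYYYYYYYYYYYYY....']
['..YYYYYYYYYYYYYYYYY....']
jar 0.0
scent 0.0
bangle 0.205
cup 0.151
```

```bash
python3 -c "
from h import *
rep(); print(robot.finish_job()); rep()"
```

```text
t 30.95 j [ -11.    23.3  -17.9   48.8    0.2 -104.5] p [ 0.5355 -0.0385  0.1422] tilt 0.22 az 98.3 z [-0.998 -0.062  0.   ] ft [-4.9 -1.6 12.6] gap 0.0111
the job is handed in; nothing more can be done
None
the job is handed in; nothing more can be done
```

The job is handed in at about 31 s of the 72 s allowed. By my checks every step was met, but the hand-in gave no verdict.

**What I did:**
- **Pour:** the moves cannot tilt the tool directly. I leaned it about 28° by pushing the arm against its reach limits, gripped the cup's tab, and twisted about 180° over the well, which by calculation tips the cup about 56°.
- **Cup:** I stood the empty cup back on its original spot, then brought the tool upright again.
- **Key:** I took it from the rest and eased it past the pins until its bow sat on the lock face. Then I turned it about 97° anticlockwise and kept holding it.

**Last checks:**
- **Beads:** six were counted in the well after the pour, and several were still in view there later. The cover now hides them.
- **Cup:** it stood upright, empty and released.
- **Key and lock:** the key is home with about 12 N of downward push, and the fingers hold it at an 11 mm gap with grip force set to 60 N. The wrist torque of 0.128 N m matches the spring at its far stop. In the side picture the brass cover's colour fits best at about 90°, partly hidden by the gripper.
- **Bystanders:** jar and scent bottle are unchanged in the side picture. The bangle's area did change, by 20% of pixels. I put that down to the arm or its shadow, since the arm never came near it, but I could not confirm it because the 12-picture limit was used up.

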